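# Lock a shelf rail into its rack foot with the cam

### The arm

A 6-joint arm with a two-finger parallel gripper is mounted at the origin on the work surface. World frame = base frame: x ahead of the robot, y to its left, z up, the work surface at z = 0. Lengths are in m, angles in rad, forces in N, time in s.
With the tool pointing down it reaches from about 0.35 to 0.975 m from the base axis. Payload 17.4 kg.
Tool frame: the origin (TCP) lies at the very end of the fingers, on their centre line; the grasp point (between the pads) lies 19 mm behind it; z points along the fingers, x is the direction in which the jaws open and shut, and the axes are right-handed (so a half turn about z gives the same grasp; the last joint's range is limited). The gripper opens to 85 mm and grips with 20 to 120 N. Pads are 22 mm wide; open, the fingers measure 114 mm over their backs; the gripper's body (76 mm by 85 mm) begins 54 mm behind the grasp point. The pads swing forward as they close: fully open they stand 13 mm farther back than shut.
Start: joints at [1.257, 0.116, 1.442, -0, 1.584, -0.038], TCP at [0.184, 0.649, 0.231] pointing down, gripper open.
Joint ranges: [-2.83, 2.83], [-0.83, 2.19], [0.07, 2.5], [-1.14, 4.28], [0.01, 3], [-2.97, 2.97]. Speed limits (rad/s): [1.89, 1.89, 2.22, 3.14, 3.14, 3.14].

### API

Orientations are given as a 3x3 rotation matrix whose columns are the frame's x, y, z axes.
In Python, from bench import env, viewer, finish_job gives the robot as it stands.
- The arm moves only by the tool servo_tool, never from a script. Its argument "plan" is a list of rows, each a list of 7 numbers: the turn, a rotation vector about the tool's x, y, z in degrees, then the shift along the tool's x, y, z in m, then the closure, from 0 (fully open) to 1 (shut). In form: [[wx, wy, wz, x, y, z, fingers], ...]. A call has 1 to 5 rows; each row shifts and turns the commanded pose from where the row before left it, along the tool's axes as they then stand; what a row does not reach is not made up. A row lasts 1/10 s, in which the tool goes at most 50 mm and 8.59 degrees, less where a joint would pass 70% of its speed; a pose out of reach is approached as far as the arm can. A call is refused whole if a number of a shift passes 0.05 or a number of a turn 8.59, either way. A call with a gripper value outside its range is refused whole. The fingers move at their own pace and stop on an object; "force" is the grip in N (left out, the last holds). Time passes only in rows, so rows that do not move let the fingers close. It gives the time, the measured TCP pose, the force and the opening at its end, in the units of the state.
- env.get_obs(): the state, without advancing time (a new reading comes with each control period).
- viewer.grab_frame(name): name is "side" or "top" or "wrist"; returns a dict with "color" (420x560x3 uint8, blue, green, red), "z_map" (420x560 float32, m along the optical axis (not along the pixel's ray), 0 where there is no reading), "vertical_fov" (degrees; the focal length in pixels is half the picture's height over the tangent of half this angle, whatever the lens; pixels are square), "cx", "cy" (the principal point, pixels), "distortion" ([k1, k2, p1, p2, k3] as OpenCV has them; the pictures are not rectified), "origin" and "attitude" of the camera in the world; the wrist camera has in their place "T_tool_cam" (4x4, takes a point from camera to tool coordinates, whose origin is the TCP and whose axes are the tool frame's). Camera axes: x right, y down, z forward; pixel columns grow to the right and rows downward; lengths in m; the calibration is good to about 2 mm. A picture is of the moment at which its call begins: read the wrist's pose just before it.
- finish_job(): hands the job in, once; it reports no verdict.
The state is a dict: "time_s": time; "q": joint angles; "joint_vel": joint speeds; "tau": joint torques, N m; "tool_pos": TCP position; "orientation": TCP orientation; "contact_force": force on the tool from outside, world axes, zero at the start; "moment": the same for the moment, N m; "grip_width": opening from 0.0 (shut) to 1.0 (fully open).
Only numpy, scipy, OpenCV 4.12 (cv2) and the standard library are available. Lean on these libraries where they do the work, as an engineer would, in place of code of your own. Each camera call takes 0.05 s, during which the arm holds its last target.

### The job

Take the shelf rail out of the grey tray, lay it down level in the blue socket of the rack foot so that the ball head of its stud drops into the open mouth of the yellow cam, and push it up to the spring pins. Then swing the cam's red knob clockwise, all the way to its stop, so that the cam draws the rail tight against the blue shoulders, and let go. Do not knock over or shove the bottle, the tin or the carton.

Things in the scene. Friction and masses are not known exactly. Their poses are not given: they have to be found in the camera images.
- rail: Loose aluminium shelf rail, 0.35 kg: bar 130 long (x), 48 wide (y), 50 mm high (z), orange cap at its tail (+x). From the middle of the other end (-x) a brass stud sticks out level: neck 10 mm thick, ball head 26 mm. Origin: centre of the bar's underside. It lies level in the tray; the end gripped there is the one that goes into the socket, so set it down on free table and regrasp it nearer its tail.
- stud_head (a point): Centre of the stud's ball head: 110.2 mm from the rail's origin along the rail's -x and 25 mm above its underside. Axes as the rail's.
- tray: Fixed grey tray, 146 x 76 mm, holding the rail at the start. Origin: underside, below the rail's origin within 3 mm; axes as the rail's. Side walls (56 mm apart inside, 7 mm thick, 65 mm high) run from 17 mm on the -x side of the origin to a tail wall at +70 mm: no room for fingers between them. The -x end is open. The rail lifts straight up out.
- tray_floor (a point): Top of the tray's 5 mm floor at its open end, 41 mm along the tray's -x. Above this point the stud end of the rail stands free of the walls (48 mm of the bar) and can be gripped across its 48 mm width.
- rack_foot: Fixed rack foot with a grey base plate 12 mm thick, 285 x 132 mm (x from -66 to +219 mm). Origin: on the cam's upright axis at table height; +x points along the socket away from the cam, z up. The rail lies on the plate with its axes parallel to these, stud towards the cam. Past the cheeks, from x = 112 to 192 mm, low guides (tops 28 mm above the table, 66 mm apart outside) leave room to hold the rail.
- socket (a point): On the plate between the blue shoulders' stop faces (rack foot x = 72 mm). The socket is 51 mm wide, open on top with small lead-in lips; the gap between the shoulders for the stud is 32 mm. High blue cheeks run from x = 58 to 112 mm (lips to 74 mm above the table, 76 mm over the outsides): no fingers fit in there. Two spring pins stand 7 mm proud of the shoulders and push back with 2 to 7 N.
- seat (a point): Point on the rack foot (x = 137 mm, 12 mm above the table) where the rail's origin lies when the rail is fully home against the shoulders; axes as the rack foot's. Resting on the free pins the rail's origin is 7 mm further along +x; the cam catches the ball head if it is no more than 9 mm out. Lower the rail about 14 mm out, then slide it towards the cam until it meets the pins.
- cam (a joint): Cam angle in rad: 0 = open, mouth towards the socket; grows clockwise seen from above; 2.0 = stop, locked. It starts at 0 to 0.25, open enough for the ball. Its curved slot takes the stud's neck and draws the head inwards between about 0.6 and 1.75 rad, against the spring pins. It stays where it is left; 2 to 10 N at the knob turns it.
- cam_axis (a point): Centre of the top rim of the cam, a yellow-walled drum of 110 mm diameter, 54 mm high above the table, open on top, with a mouth about 75 degrees wide for the ball head. It turns about this upright axis (the rack foot's z).
- cam_knob (a point): On the axis of the red knob, 94 mm above the table: upright cylinder, 22 mm thick, from 74 to 112 mm above the table, spinning freely on the end of a flat dark crank (top at 74 mm). It circles the cam axis at 75 mm radius, round the side away from the socket: in the rack foot's frame x = -75 sin(cam), y = -75 cos(cam) mm.
- cleaner_bottle: Clear bottle with a red cap, 64 mm diameter, 190 mm high, standing loose; leave alone. Origin: centre of underside.
- food_tin: Tin with a green label, 74 mm diameter, 110 mm high, standing loose; leave alone. Origin: centre of underside.
- carton: Cardboard carton 110 x 150 x 85 mm, standing loose; leave alone. Origin: centre of underside.

How it is judged:
By the outcome, as a careful person would: the job done as asked, in the order asked, and still so for the second after the job is handed in, with the robot touching nothing.
It also fails if it takes over 72 s, if anything falls off the work surface, if the arm or the gripper's body presses on something with over 40 N, if the wrist force passes 120 N, or if a joint passes its speed limit or range.

## Working session

There is one attempt and no reset: what is moved stays moved. The work goes in short steps, Python scripts to look and compute and a tool call to move; the robot and the scene stay as the last step left them, time stands still between calls to the robot, and variables do not carry over. Pictures are saved under pics/ and viewed, and the job is handed in when it is done.

Besides the shell and the picture viewer there is one more tool, called by a JSON object that holds its "method" and its "body", one argument or row to a line. servo_tool: Moves the arm, as the interface text tells. Its arguments: {"type":"object","properties":{"plan":{"type":"array"},"force":{"type":"number"}},"required":["plan"]}

```bash
mkdir -p pics; ls
cat > h.py <<'E'
import numpy as np, cv2, pickle
from bench import env, viewer, finish_job
def grab(name, fn=None):
    o=env.get_obs(); f=viewer.grab_frame(name)
    if name=='wrist':
        T=np.eye(4);T[:3,:3]=np.array(o['orientation']);T[:3,3]=o['tool_pos'];M=T@np.array(f['T_tool_cam'])
    else:
        M=np.eye(4);M[:3,:3]=np.array(f['attitude']);M[:3,3]=f['origin']
    f['M']=M
    if fn: cv2.imwrite('pics/'+fn+'.png',f['color']); pickle.dump(f,open(fn+'.pkl','wb'))
    return f
def K(f):
    h=f['color'].shape[0];fl=h/2/np.tan(np.radians(f['vertical_fov'])/2)
    return np.array([[fl,0,f['cx']],[0,fl,f['cy']],[0,0,1.]])
def cloud(f):
    h,w=f['z_map'].shape;u,v=np.meshgrid(np.arange(w),np.arange(h))
    p=cv2.undistortPoints(np.stack([u,v],-1).reshape(-1,1,2).astype(np.float64),K(f),np.array(f['distortion'],float)).reshape(h,w,2)
    z=f['z_map'];P=np.stack([p[...,0]*z,p[...,1]*z,z],-1)
    W=P@f['M'][:3,:3].T+f['M'][:3,3]; W[z==0]=np.nan
    return W
def proj(f,X):
    Mi=np.linalg.inv(f['M']);r=cv2.Rodrigues(Mi[:3,:3])[0]
    return cv2.projectPoints(np.array(X,float).reshape(-1,3),r,Mi[:3,3],K(f),np.array(f['distortion'],float))[0].reshape(-1,2)
def st():
    o=env.get_obs();np.set_printoptions(precision=4,suppress=True)
    for k in o: print(k,np.array(o[k]).round(4).tolist())
E
python3 - <<'E'
from h import *
st()
for n in ['side','top','wrist']:
    f=grab(n,n+'0'); print(n,f['M'].round(3).tolist(),f['vertical_fov'],f['distortion'])
E
```

```text
pics
time_s 0.0
q [1.2572, 0.1165, 1.4423, 0.0, 1.584, -0.0378]
joint_vel [0.0004, -0.0007, 0.0004, 0.0004, 0.0007, -0.0001]
tau [0.0012, -73.1984, -63.2502, -0.0001, 0.0062, -0.0]
tool_pos [0.1838, 0.6493, 0.2306]
orientation [[0.2723, 0.9622, -0.0004], [0.9622, -0.2723, -0.0012], [-0.0012, -0.0001, -1.0]]
contact_force [-0.6558, -0.8946, 0.5594]
moment [0.0664, 0.0275, -0.0238]
grip_width 1.0008
side [[-0.932, -0.241, 0.271, 0.31], [-0.362, 0.648, -0.67, 0.641], [-0.014, -0.722, -0.692, 0.859], [0.0, 0.0, 0.0, 1.0]] 51.49599353659434 [0. 0. 0. 0. 0.]
top [[0.028, -0.994, 0.108, 0.491], [-0.999, -0.026, 0.021, -0.136], [-0.018, -0.108, -0.994, 1.24], [0.0, 0.0, 0.0, 1.0]] 54.80493696066839 [-0.057  0.     0.     0.     0.   ]
wrist [[0.272, 0.916, 0.293, 0.11], [0.962, -0.259, -0.084, 0.67], [-0.001, 0.305, -0.952, 0.373], [0.0, 0.0, 0.0, 1.0]] 60.045197425261705 [0.027 0.    0.    0.    0.   ]
```

View pics/top0.png

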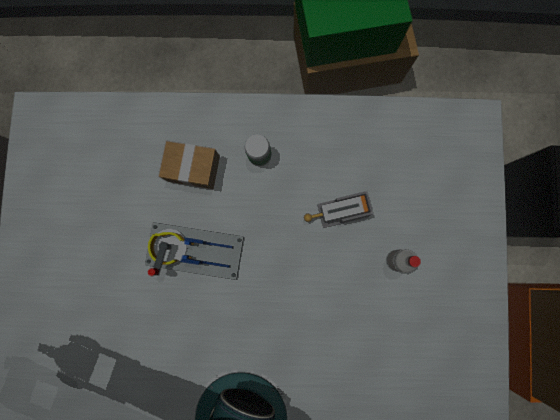

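View pics/side0.png

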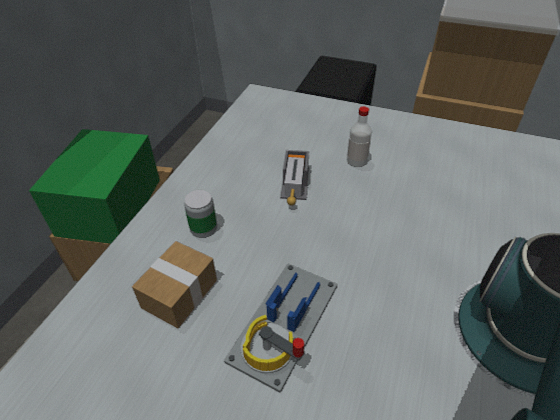

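View pics/wrist0.png

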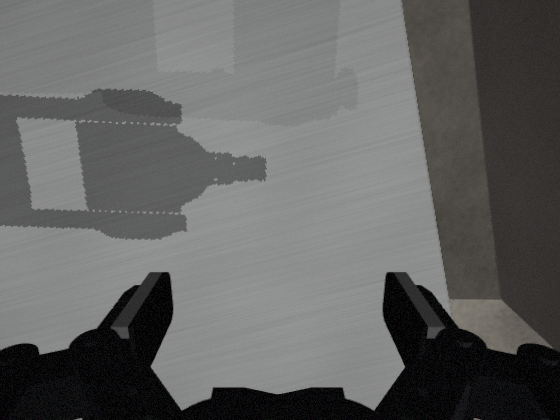

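Run:
```python
from h import *
for n in ['top0','side0']:
    f=pickle.load(open(n+'.pkl','rb')); c=f['color']; W=cloud(f)
    if n=='top0':
        a=cv2.resize(c[210:290,130:260],None,fx=6,fy=6,interpolation=cv2.INTER_CUBIC)
        b=cv2.resize(c[180:240,290:390],None,fx=6,fy=6,interpolation=cv2.INTER_CUBIC)
    else:
        a=cv2.resize(c[250:395,215:345],None,fx=4,fy=4,interpolation=cv2.INTER_CUBIC)
        b=cv2.resize(c[140:220,260:330],None,fx=6,fy=6,interpolation=cv2.INTER_CUBIC)
    cv2.imwrite(f'pics/{n}_rack.png',a);cv2.imwrite(f'pics/{n}_rail.png',b)
    print(n,'table z',np.nanmedian(W[300:330,260:360,2]) if n=='top0' else np.nanmedian(W[250:300,350:400,2]))
    hsv=cv2.cvtColor(c,cv2.COLOR_BGR2HSV)
    def m(lo,hi,name,zr):
        k=cv2.inRange(hsv,lo,hi)>0; z=W[...,2]; k&=(z>zr[0])&(z<zr[1])&(W[...,0]<1)&(W[...,0]>.2)
        P=W[k]; print(name,len(P), P.mean(0).round(4) if len(P) else '', np.ptp(P,axis=0).round(3) if len(P) else '')
        return P
    m((0,150,60),(6,255,255),'red',(.05,.13))
    m((0,150,60),(6,255,255),'redcap',(.15,.2))
    P=m((22,120,60),(35,255,255),'yellow',(.03,.07))
    m((105,120,30),(130,255,255),'blue hi',(.05,.09))
    m((105,120,30),(130,255,255),'blue lo',(.015,.04))
    m((8,150,60),(20,255,255),'orange',(.02,.07))
```

```text
top0 table z 0.0006954685085753809
red 38 [0.4265 0.2517 0.1126] [0.017 0.018 0.009]
redcap 84 [ 0.4775 -0.4545  0.1903] [0.026 0.027 0.009]
yellow 189 [0.5095 0.2253 0.0525] [0.161 0.51  0.03 ]
blue hi 156 [0.488  0.1543 0.0692] [0.071 0.06  0.027]
blue lo 100 [0.4773 0.0858 0.0277] [0.07  0.117 0.018]
orange 83 [ 0.6228 -0.2772  0.0507] [0.213 0.596 0.033]
side0 table z 0.0008692014859975616
red 142 [0.4289 0.2575 0.1055] [0.02 0.02 0.04]
redcap 63 [ 0.4799 -0.4489  0.1873] [0.026 0.031 0.018]
yellow 604 [0.5019 0.2558 0.0494] [0.151 0.465 0.028]
blue hi 388 [0.4937 0.1595 0.0667] [0.074 0.06  0.028]
blue lo 358 [0.4856 0.1222 0.0277] [0.081 0.138 0.025]
orange 73 [ 0.6186 -0.2452  0.0472] [0.217 0.62  0.034]
```

```bash
ls pics
```

```text
side0.png
side0_rack.png
side0_rail.png
top0.png
top0_rack.png
top0_rail.png
wrist0.png
```

View pics/top0_rack.png

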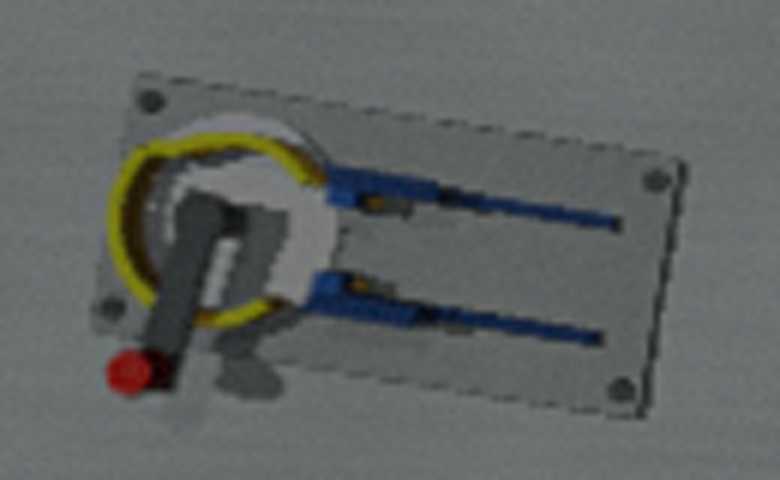

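View pics/top0_rail.png

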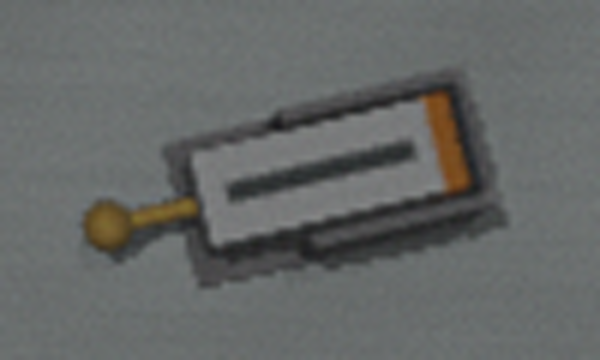

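View pics/side0_rack.png

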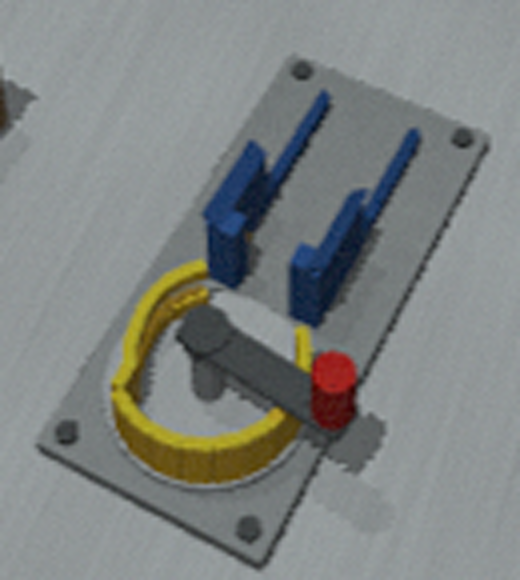

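```bash
cat >> h.py <<'E'
def ray(f,uv,z):
    uv=np.array(uv,float).reshape(-1,1,2)
    p=cv2.undistortPoints(uv,K(f),np.array(f['distortion'],float)).reshape(-1,2)
    d=np.c_[p,np.ones(len(p))]@f['M'][:3,:3].T;o=f['M'][:3,3]
    return o+d*((z-o[2])/d[:,2])[:,None]
def yaw(d): return np.degrees(np.arctan2(d[1],d[0]))
E
python3 - <<'E'
from h import *
f=pickle.load(open('top0.pkl','rb'))
off=lambda L,o:[(x/6+o[0]-.4,y/6+o[1]-.4) for x,y in L]
C=ray(f,off([(137,72),(690,160),(645,417),(92,335)],(130,210)),.012)
print(C.round(4)); 
ux=(C[1]+C[2]-C[0]-C[3])/2; print('len',np.linalg.norm(ux),'wid',np.linalg.norm((C[0]+C[1]-C[2]-C[3])/2),'yaw',yaw(ux))
u=ux/np.linalg.norm(ux); cen=C.mean(0); print('origin',cen-u*(219-66)/2e3)
R=ray(f,off([(190,150),(447,90),(470,188),(212,248)],(290,180)),.055)
ux=(R[1]+R[2]-R[0]-R[3])/2;print(R.round(4),'len',np.linalg.norm(ux),np.linalg.norm((R[0]+R[1]-R[2]-R[3])/2),yaw(ux),R.mean(0))
k=ray(f,off([(128,372)],(130,210)),.112);print('knob',k)
b=ray(f,off([(106,225)],(290,180)),.03);print('ball',b)
W=cloud(f)
for n,(x,y) in dict(carton=(190,165),tin=(257,147),bottle=(412,262),railtop=(360,205)).items(): print(n,W[y,x].round(3))
E
```

```text
[[0.5732 0.2911 0.012 ]
 [0.5364 0.0049 0.012 ]
 [0.4071 0.0228 0.012 ]
 [0.4388 0.3064 0.012 ]]
len 0.2869569207985189 wid 0.1328371946935661 yaw -96.86037622406877
origin [0.49802153 0.23224116 0.012     ]
[[ 0.6339 -0.2224  0.055 ]
 [ 0.6669 -0.3483  0.055 ]
 [ 0.6187 -0.3598  0.055 ]
 [ 0.586  -0.234   0.055 ]] len 0.13003761427102226 0.049412166092249396 -75.3623968881413 [ 0.62639684 -0.29114403  0.055     ]
knob [[0.4265612  0.25226511 0.112     ]]
ball [[ 0.59815394 -0.18303838  0.03      ]]
carton [0.737 0.165 0.084]
tin [ 0.788 -0.032  0.11 ]
bottle [ 0.475 -0.448  0.193]
railtop [ 0.636 -0.337  0.051]
```

```bash
cat > p.py <<'E'
import sys
from h import *
def plan(pos,yawdeg,n=None,step=.045,close=0,full=True):
    o=env.get_obs();R=np.array(o['orientation']);p=np.array(o['tool_pos'])
    x=np.array([np.cos(np.radians(yawdeg)),np.sin(np.radians(yawdeg)),0]);z=np.array([0,0,-1.]);Rt=np.c_[x,np.cross(z,x),z]
    rv=cv2.Rodrigues(R.T@Rt)[0].ravel();d=np.array(pos)-p
    n=n or int(max(np.ceil(np.linalg.norm(d)/step),np.ceil(np.degrees(np.abs(rv).max())/8.5),1))
    print('t',o['time_s'],'p',p.round(4),'yaw',round(yaw(R[:,0]),2),'tilt',R[:2,2].round(4),'F',np.array(o['contact_force']).round(1),'g',round(float(o['grip_width']),3),'rot',np.degrees(rv).round(2),'n',n)
    rows=[]
    for i in range(n):
        Ri=R@cv2.Rodrigues(rv*i/n)[0]
        s=Ri.T@(d/n);rows.append(np.r_[np.degrees(rv)/n,s,close])
    for r in rows: print('['+','.join(f'{v:.2f}' for v in r[:3])+','+','.join(f'{v:.4f}' for v in r[3:6])+f',{close}],')
if __name__=='__main__':
    a=[float(v) for v in sys.argv[1:]];plan(a[:3],a[3],n=int(a[4]) if len(a)>4 and a[4] else None,close=a[5] if len(a)>5 else 0)
E
python3 p.py 0.60 -0.20 0.22 14.6
```

```text
t 0.15 p [0.1837 0.6494 0.2307] yaw 74.2 tilt [-0.0003 -0.0009] F [-0.8  0.9 -0.1] g 0.998 rot [3.00e-02 5.00e-02 5.96e+01] n 22
[0.00,0.00,2.71,-0.0320,0.0287,0.0005,0],
[0.00,0.00,2.71,-0.0306,0.0302,0.0005,0],
[0.00,0.00,2.71,-0.0291,0.0316,0.0005,0],
[0.00,0.00,2.71,-0.0276,0.0330,0.0005,0],
[0.00,0.00,2.71,-0.0260,0.0342,0.0005,0],
[0.00,0.00,2.71,-0.0244,0.0354,0.0005,0],
[0.00,0.00,2.71,-0.0227,0.0365,0.0005,0],
[0.00,0.00,2.71,-0.0209,0.0376,0.0005,0],
[0.00,0.00,2.71,-0.0191,0.0385,0.0005,0],
[0.00,0.00,2.71,-0.0173,0.0394,0.0005,0],
[0.00,0.00,2.71,-0.0154,0.0401,0.0005,0],
[0.00,0.00,2.71,-0.0135,0.0408,0.0005,0],
[0.00,0.00,2.71,-0.0115,0.0414,0.0005,0],
[0.00,0.00,2.71,-0.0096,0.0419,0.0005,0],
[0.00,0.00,2.71,-0.0076,0.0423,0.0005,0],
[0.00,0.00,2.71,-0.0056,0.0426,0.0005,0],
[0.00,0.00,2.71,-0.0036,0.0428,0.0005,0],
[0.00,0.00,2.71,-0.0015,0.0430,0.0005,0],
[0.00,0.00,2.71,0.0005,0.0430,0.0005,0],
[0.00,0.00,2.71,0.0025,0.0429,0.0005,0],
[0.00,0.00,2.71,0.0046,0.0428,0.0005,0],
[0.00,0.00,2.71,0.0066,0.0425,0.0005,0],
```

{"method": "servo_tool", "body": {
  "plan": [
    [0,0,2.7,-0.032,0.029,0,0],
    [0,0,2.7,-0.031,0.03,0,0],
    [0,0,2.7,-0.029,0.032,0,0],
    [0,0,2.7,-0.028,0.033,0,0],
    [0,0,2.7,-0.026,0.034,0,0]
  ]
}}

```text
time_s: 0.65
tool_pos: [0.2789, 0.4542, 0.231]
orientation: [[0.491, 0.871, -0.0], [0.871, -0.491, -0.0], [-0.0, 0.0, -1.0]]
contact_force: [1.1, -0.5, 0.7]
grip_width: 1.001
```

{"method": "servo_tool", "body": {
  "plan": [
    [0,0,2.7,-0.024,0.035,0,0],
    [0,0,2.7,-0.023,0.036,0,0],
    [0,0,2.7,-0.021,0.038,0,0],
    [0,0,2.7,-0.019,0.038,0,0],
    [0,0,2.7,-0.017,0.039,0,0]
  ]
}}

```text
time_s: 1.15
tool_pos: [0.3727, 0.2624, 0.2313]
orientation: [[0.681, 0.733, 0.0], [0.733, -0.681, 0.0], [0.0, 0.0, -1.0]]
contact_force: [0.6, 0.4, 0.7]
grip_width: 0.996
```

```bash
python3 p.py 0.60 -0.20 0.22 14.6; python3 -c "
from h import *
grab('wrist','w1')"
```

```text
t 1.15 p [0.3727 0.2624 0.2313] yaw 47.1 tilt [0.0002 0.0002] F [0.6 0.4 0.7] g 0.996 rot [-0.00e+00 -2.00e-02  3.25e+01] n 12
[-0.00,-0.00,2.71,-0.0153,0.0401,0.0009,0],
[-0.00,-0.00,2.71,-0.0134,0.0408,0.0009,0],
[-0.00,-0.00,2.71,-0.0115,0.0414,0.0009,0],
[-0.00,-0.00,2.71,-0.0095,0.0419,0.0009,0],
[-0.00,-0.00,2.71,-0.0075,0.0423,0.0009,0],
[-0.00,-0.00,2.71,-0.0055,0.0426,0.0009,0],
[-0.00,-0.00,2.71,-0.0035,0.0428,0.0009,0],
[-0.00,-0.00,2.71,-0.0015,0.0429,0.0009,0],
[-0.00,-0.00,2.71,0.0006,0.0429,0.0009,0],
[-0.00,-0.00,2.71,0.0026,0.0429,0.0009,0],
[-0.00,-0.00,2.71,0.0046,0.0427,0.0009,0],
[-0.00,-0.00,2.71,0.0066,0.0424,0.0009,0],
```

{"method": "servo_tool", "body": {
  "plan": [
    [0,0,2.7,-0.015,0.04,0,0],
    [0,0,2.7,-0.013,0.041,0,0],
    [0,0,2.7,-0.012,0.041,0,0],
    [0,0,2.7,-0.01,0.042,0,0],
    [0,0,2.7,-0.008,0.042,0,0]
  ]
}}

```text
time_s: 1.7
tool_pos: [0.4671, 0.0697, 0.2313]
orientation: [[0.833, 0.553, 0.0], [0.553, -0.833, 0.0], [0.0, 0.0, -1.0]]
contact_force: [0.8, 0.9, 0.2]
grip_width: 1.0
```

{"method": "servo_tool", "body": {
  "plan": [
    [0,0,2.7,-0.006,0.043,0,0],
    [0,0,2.7,-0.004,0.043,0,0],
    [0,0,2.7,-0.002,0.043,0,0],
    [0,0,2.7,0,0.043,0,0],
    [0,0,2.7,0.003,0.043,0,0]
  ]
}}

```text
time_s: 2.2
tool_pos: [0.5614, -0.1245, 0.2311]
orientation: [[0.939, 0.343, -0.0], [0.343, -0.939, 0.0], [-0.0, -0.0, -1.0]]
contact_force: [1.0, 0.6, -0.2]
grip_width: 0.997
```

{"method": "servo_tool", "body": {
  "plan": [
    [0,0,2.7,0.005,0.043,0,0],
    [0,0,2.7,0.006,0.042,0,0],
    [0,0,0,0,0,0,0]
  ]
}}

```text
time_s: 2.5
tool_pos: [0.5997, -0.2032, 0.2298]
orientation: [[0.968, 0.251, -0.002], [0.251, -0.968, -0.0], [-0.002, -0.0, -1.0]]
contact_force: [0.6, -0.4, -0.2]
grip_width: 1.0
```

```bash
python3 -c "
from h import *
grab('wrist','w2')"; python3 p.py 0.616 -0.2513 0.09 14.6
```

```text
t 2.55 p [ 0.5991 -0.2013  0.2301] yaw 14.66 tilt [-0.0018  0.0006] F [ 0.6  0.5 -0.1] g 1.0 rot [-0.06  0.09  0.06] n 4
[-0.01,0.02,0.01,0.0010,0.0132,0.0350,0],
[-0.01,0.02,0.01,0.0010,0.0132,0.0350,0],
[-0.01,0.02,0.01,0.0010,0.0132,0.0350,0],
[-0.01,0.02,0.01,0.0009,0.0132,0.0350,0],
```

View pics/w1.png

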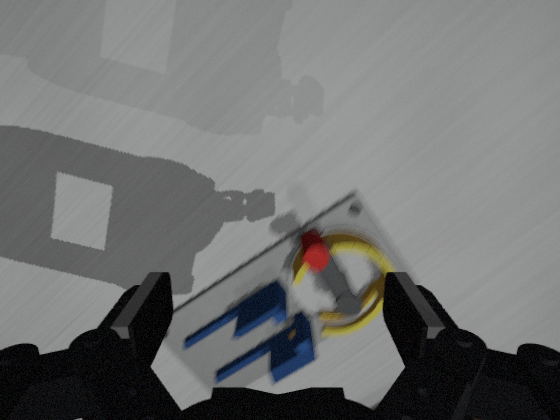

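View pics/w2.png

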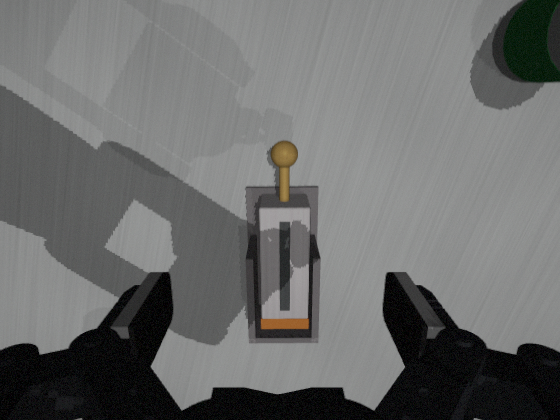

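Run:
```python
from h import *
f=pickle.load(open('w2.pkl','rb'));c=f['color']
cv2.imwrite('pics/w2c.png',cv2.resize(c[130:350,230:340],None,fx=3.5,fy=2.7,interpolation=cv2.INTER_CUBIC) if 0 else cv2.resize(c[135:350,235:335],None,fx=2.75,fy=2.75,interpolation=cv2.INTER_CUBIC))
g=pickle.load(open('top0.pkl','rb'))
print('pred', proj(f,[[0.6339,-.2224,.055],[.586,-.234,.055],[.6669,-.3483,.055],[.6187,-.3598,.055]]).round(1))
hsv=cv2.cvtColor(c,cv2.COLOR_BGR2HSV)
W=cloud(f)
k=(W[...,2]>.045)&(W[...,2]<.06)&(hsv[...,1]<40); k[:205]=0;k[332:]=0;k[:,:255]=0;k[:,315:]=0
r=cv2.minAreaRect(np.argwhere(k)[:,::-1].astype(np.float32));print(r)
k2=cv2.inRange(hsv,(8,120,60),(30,255,255)); ys,xs=np.nonzero(k2);print(np.c_[xs,ys][ys<170].mean(0), np.c_[xs,ys][ys>300].min(0),np.c_[xs,ys][ys>300].max(0))
P=W[k];print(np.median(P[:,2]))
```

```text
pred [[307.5 208.5]
 [253.8 207.7]
 [304.8 329.2]
 [256.4 328.4]]
((284.64691162109375, 268.1357421875), (57.48855209350586, 128.49778747558594), 2.935673475265503)
[283.72450805 154.63148479] [260 318] [308 329]
0.05474254090707631
```

View pics/w2c.png

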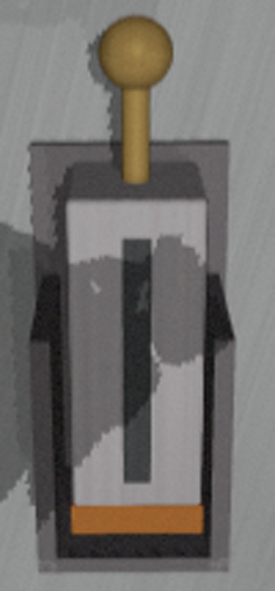

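Run:
```python
from h import *
f=pickle.load(open('w2.pkl','rb'))
R=ray(f,[(310.3,207.7),(308.8,328.8),(260.8,328.8),(259,207.7)],.055)
ux=(R[1]+R[2]-R[0]-R[3])/2;print(R.round(4),'len',np.linalg.norm(ux),np.linalg.norm((R[0]+R[1]-R[2]-R[3])/2),yaw(ux),R.mean(0))
print(ray(f,[(283.7,154.6)],.03))
c=R.mean(0);u=ux/np.linalg.norm(ux);print('grip',c-u*.042,'ball pred',c-u*.1102)
```

```text
[[ 0.6362 -0.221   0.055 ]
 [ 0.6707 -0.3467  0.055 ]
 [ 0.6232 -0.3591  0.055 ]
 [ 0.5906 -0.2328  0.055 ]] len 0.13043589885114215 0.04811112988313347 -75.07642683670808 [ 0.63017117 -0.28991004  0.055     ]
[[ 0.60147955 -0.18384646  0.03      ]]
grip [ 0.61935489 -0.24932669  0.055     ] ball pred [ 0.60179132 -0.18342707  0.055     ]
```

```bash
python3 p.py 0.6185 -0.2498 0.09 15
python3 - <<'E'
import bench,inspect
E
```

```text
t 2.55 p [ 0.5991 -0.2013  0.2301] yaw 14.66 tilt [-0.0018  0.0006] F [ 0.6  0.5 -0.1] g 1.0 rot [-0.06  0.09 -0.34] n 4
[-0.01,0.02,-0.09,0.0017,0.0130,0.0350,0],
[-0.01,0.02,-0.09,0.0016,0.0130,0.0350,0],
[-0.01,0.02,-0.09,0.0016,0.0130,0.0350,0],
[-0.01,0.02,-0.09,0.0016,0.0130,0.0350,0],
```

{"method": "servo_tool", "body": {
  "plan": [
    [0,0,-0.3,0.002,0.013,0.035,0],
    [0,0,0,0.002,0.013,0.035,0],
    [0,0,0,0.001,0.013,0.035,0],
    [0,0,0,0.0015,0.013,0.035,0],
    [0,0,0,0,0,0,0]
  ]
}}

```text
time_s: 3.05
tool_pos: [0.6166, -0.2471, 0.0861]
orientation: [[0.965, 0.261, -0.007], [0.261, -0.965, 0.003], [-0.006, -0.005, -1.0]]
contact_force: [-1.5, 0.8, -1.0]
grip_width: 0.997
```

```bash
python3 p.py 0.6185 -0.2498 0.016 15;python3 -c "
from h import *
grab('wrist','w3')"
```

```text
t 3.05 p [ 0.6166 -0.2471  0.0861] yaw 15.12 tilt [-0.0066  0.0029] F [-1.5  0.8 -1. ] g 0.997 rot [-0.26  0.32  0.12] n 2
[-0.13,0.16,0.06,0.0008,0.0017,0.0350,0],
[-0.13,0.16,0.06,0.0007,0.0016,0.0351,0],
```

View pics/w3.png

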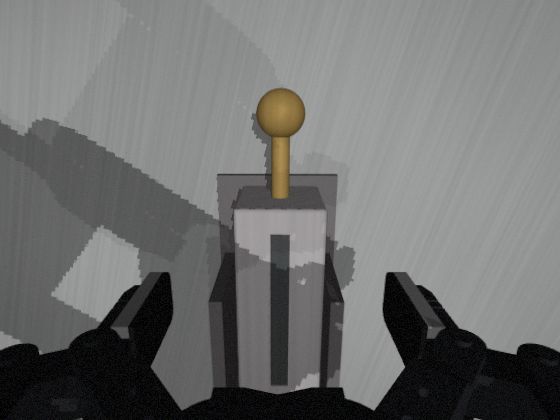

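{"method": "servo_tool", "body": {
  "plan": [
    [0,0,0,0.0,0.001,0.025,0],
    [0,0,0,0.0,0,0.025,0],
    [0,0,0,0,0,0.021,0],
    [0,0,0,0,0,0,0],
    [0,0,0,0,0,0,0]
  ]
}}

```text
time_s: 3.6
tool_pos: [0.6196, -0.2486, 0.0228]
orientation: [[0.965, 0.261, 0.002], [0.261, -0.965, -0.001], [0.002, 0.001, -1.0]]
contact_force: [1.2, 0.6, -0.3]
grip_width: 0.999
```

```bash
python3 p.py 0.6185 -0.2498 0.016 15
```

```text
t 3.6 p [ 0.6196 -0.2486  0.0228] yaw 15.14 tilt [ 0.0018 -0.0007] F [ 1.2  0.6 -0.3] g 0.999 rot [ 0.06 -0.09  0.14] n 1
[0.06,-0.09,0.14,-0.0014,0.0009,0.0068,0],
```

{"method": "servo_tool", "body": {
  "plan": [
    [0,0,0,0.0,0.001,0.006,0],
    [0,0,0,0.0,0,0,0.5],
    [0,0,0,0,0,0,1],
    [0,0,0,0,0,0,1],
    [0,0,0,0,0,0,1]
  ],
  "force": 40
}}

```text
time_s: 4.1
tool_pos: [0.6194, -0.2501, 0.015]
orientation: [[0.966, 0.26, 0.001], [0.26, -0.966, -0.0], [0.001, 0.0, -1.0]]
contact_force: [-0.6, 0.8, 5.6]
grip_width: 0.558
```

{"method": "servo_tool", "body": {
  "plan": [
    [0,0,0,0,0,0,1],
    [0,0,0,0,0,0,1],
    [0,0,0,0,0,0,1]
  ]
}}

```text
time_s: 4.4
tool_pos: [0.6194, -0.2501, 0.015]
orientation: [[0.966, 0.26, 0.001], [0.26, -0.966, -0.0], [0.001, 0.0, -1.0]]
contact_force: [-1.0, 1.8, 6.4]
grip_width: 0.556
```

{"method": "servo_tool", "body": {
  "plan": [
    [0,0,0,0,0,0,1],
    [0,0,0,0,0,-0.005,1],
    [0,0,0,0,0,-0.015,1],
    [0,0,0,0,0,-0.025,1],
    [0,0,0,0,0,-0.03,1]
  ],
  "force": 70
}}

```text
time_s: 4.9
tool_pos: [0.6186, -0.2497, 0.09]
orientation: [[0.965, 0.26, -0.002], [0.26, -0.965, 0.001], [-0.001, -0.001, -1.0]]
contact_force: [0.7, -1.4, -3.3]
grip_width: 0.556
```

{"method": "servo_tool", "body": {
  "plan": [
    [0,0,0,0,0,-0.03,1],
    [0,0,0,0,0,-0.02,1],
    [0,0,0,0,0,0,1]
  ]
}}

```text
time_s: 5.2
tool_pos: [0.6202, -0.2504, 0.1436]
orientation: [[0.965, 0.26, 0.005], [0.26, -0.965, -0.002], [0.004, 0.003, -1.0]]
contact_force: [0.3, -0.7, -3.9]
grip_width: 0.556
```

```bash
python3 p.py 0.465 -0.085 0.12 -6.5 0 1;python3 -c "
from h import *
grab('side','s4');grab('wrist','w4')"
```

```text
t 5.2 p [ 0.6202 -0.2504  0.1436] yaw 15.1 tilt [ 0.0049 -0.0021] F [ 0.3 -0.7 -3.9] g 0.556 rot [ 0.14 -0.27 21.6 ] n 6
[0.02,-0.05,3.60,-0.0178,-0.0334,0.0038,1.0],
[0.02,-0.05,3.60,-0.0199,-0.0322,0.0038,1.0],
[0.02,-0.05,3.60,-0.0218,-0.0309,0.0038,1.0],
[0.02,-0.05,3.60,-0.0237,-0.0294,0.0038,1.0],
[0.02,-0.05,3.60,-0.0255,-0.0279,0.0039,1.0],
[0.02,-0.05,3.60,-0.0272,-0.0262,0.0039,1.0],
```

View pics/s4.png

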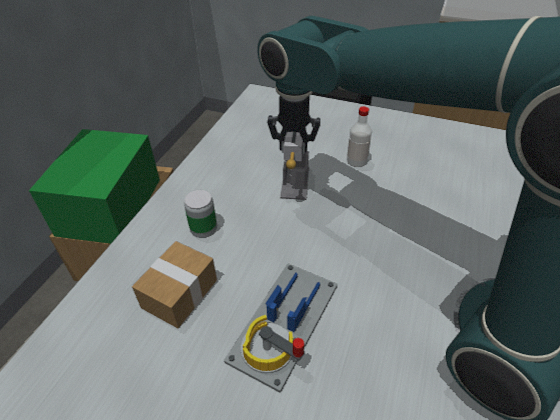

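View pics/w4.png

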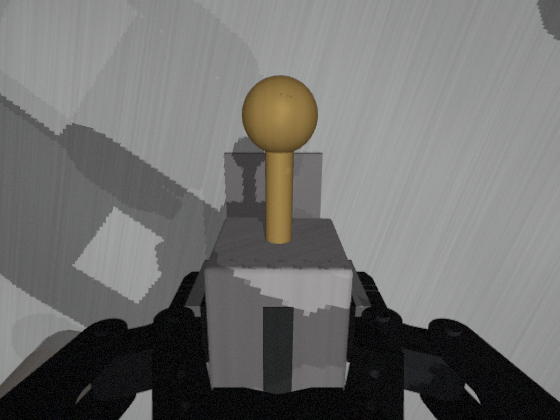

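```bash
python3 p.py 0.465 -0.125 0.06 -6.9 6 1
```

```text
t 5.3 p [ 0.619  -0.2499  0.1392] yaw 15.1 tilt [ 0.0001 -0.    ] F [ 0.7 -1.3 -4.1] g 0.554 rot [ 0.0e+00 -1.0e-02  2.2e+01] n 6
[0.00,-0.00,3.67,-0.0194,-0.0268,0.0132,1.0],
[0.00,-0.00,3.67,-0.0210,-0.0255,0.0132,1.0],
[0.00,-0.00,3.67,-0.0226,-0.0241,0.0132,1.0],
[0.00,-0.00,3.67,-0.0241,-0.0226,0.0132,1.0],
[0.00,-0.00,3.67,-0.0255,-0.0210,0.0132,1.0],
[0.00,-0.00,3.67,-0.0268,-0.0193,0.0132,1.0],
```

{"method": "servo_tool", "body": {
  "plan": [
    [0,0,3.7,-0.019,-0.027,0,1],
    [0,0,3.7,-0.021,-0.025,0,1],
    [0,0,3.7,-0.023,-0.024,0.01,1],
    [0,0,3.7,-0.024,-0.023,0.02,1],
    [0,0,3.7,-0.026,-0.021,0.02,1]
  ]
}}

```text
time_s: 5.8
tool_pos: [0.4888, -0.1447, 0.0871]
orientation: [[0.998, -0.062, -0.002], [-0.062, -0.998, 0.001], [-0.002, -0.001, -1.0]]
contact_force: [-0.3, -0.3, -2.5]
grip_width: 0.556
```

{"method": "servo_tool", "body": {
  "plan": [
    [0,0,3.5,-0.027,-0.019,0.025,1],
    [0,0,0,0,0,0.025,1],
    [0,0,0,0,0,0.01,1],
    [0,0,0,0,0,0,1],
    [0,0,0,0,0,0,1]
  ]
}}

```text
time_s: 6.3
tool_pos: [0.4652, -0.1254, 0.0297]
orientation: [[0.993, -0.12, -0.0], [-0.12, -0.993, 0.0], [-0.0, -0.0, -1.0]]
contact_force: [0.2, 0.4, -3.6]
grip_width: 0.557
```

```bash
python3 p.py 0.465 -0.125 0.011 -6.9 0 1
```

```text
t 6.3 p [ 0.4652 -0.1254  0.0297] yaw -6.91 tilt [-0.0002  0.    ] F [ 0.2  0.4 -3.6] g 0.557 rot [-0.    0.01 -0.01] n 1
[-0.00,0.01,-0.01,-0.0002,-0.0004,0.0187,1.0],
```

{"method": "servo_tool", "body": {
  "plan": [
    [0,0,0,0,0,0.008,1],
    [0,0,0,0,0,0.006,1],
    [0,0,0,0,0,0.003,1],
    [0,0,0,0,0,0,1]
  ]
}}

```text
time_s: 6.7
tool_pos: [0.4645, -0.1251, 0.0118]
orientation: [[0.993, -0.12, -0.001], [-0.12, -0.993, 0.0], [-0.001, -0.0, -1.0]]
contact_force: [0.3, -1.0, -2.8]
grip_width: 0.552
```

{"method": "servo_tool", "body": {
  "plan": [
    [0,0,0,0,0,0.001,1],
    [0,0,0,0,0,0.0005,1],
    [0,0,0,0,0,0,1]
  ]
}}

```text
time_s: 7.0
tool_pos: [0.4648, -0.1251, 0.0109]
orientation: [[0.993, -0.12, 0.0], [-0.12, -0.993, -0.0], [0.0, 0.0, -1.0]]
contact_force: [0.6, -0.6, -3.3]
grip_width: 0.553
```

{"method": "servo_tool", "body": {
  "plan": [
    [0,0,0,0,0,0.001,1],
    [0,0,0,0,0,0.001,1],
    [0,0,0,0,0,0,1]
  ]
}}

```text
time_s: 7.3
tool_pos: [0.4649, -0.1251, 0.0101]
orientation: [[0.993, -0.12, 0.0], [-0.12, -0.993, -0.0], [0.0, 0.0, -1.0]]
contact_force: [-10.3, 3.8, 16.2]
grip_width: 0.554
```

{"method": "servo_tool", "body": {
  "plan": [
    [0,0,0,0,0,0,0],
    [0,0,0,0,0,0,0],
    [0,0,0,0,0,0,0],
    [0,0,0,0,0,-0.005,0],
    [0,0,0,0,0,-0.01,0]
  ]
}}

```text
time_s: 7.8
tool_pos: [0.4644, -0.125, 0.0238]
orientation: [[0.993, -0.12, -0.001], [-0.12, -0.993, 0.0], [-0.001, -0.0, -1.0]]
contact_force: [-0.8, 0.3, 0.2]
grip_width: 1.003
```

```bash
python3 p.py 0.456 -0.191 0.025 -6.9 0 0; python3 -c "
from h import *
grab('wrist','w5')
grab('top','t5')"
```

```text
t 7.8 p [ 0.4644 -0.125   0.0238] yaw -6.9 tilt [-0.0012  0.0004] F [-0.8  0.3  0.2] g 1.003 rot [-0.01  0.07 -0.  ] n 2
[-0.01,0.04,-0.00,-0.0002,0.0333,-0.0006,0.0],
[-0.01,0.04,-0.00,-0.0002,0.0333,-0.0006,0.0],
```

View pics/w5.png

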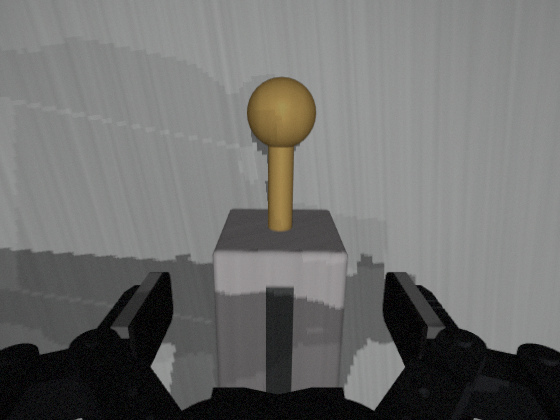

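View pics/t5.png

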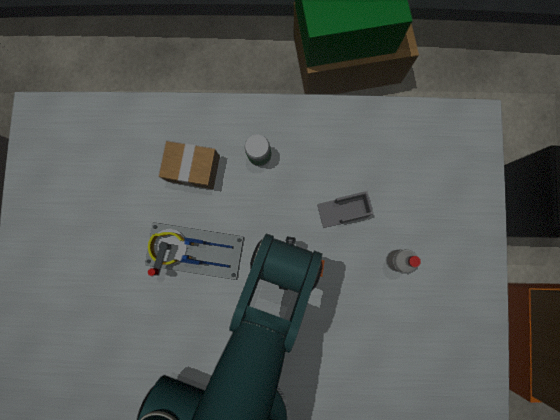

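{"method": "servo_tool", "body": {
  "plan": [
    [0,0,0,0,0.033,0,0],
    [0,0,0,0,0.033,0,0],
    [0,0,0,0,0,0,0],
    [0,0,0,0,0,0,0]
  ]
}}

```text
time_s: 8.3
tool_pos: [0.4567, -0.191, 0.0239]
orientation: [[0.993, -0.122, 0.0], [-0.122, -0.993, 0.0], [0.0, -0.0, -1.0]]
contact_force: [0.4, -0.5, -0.4]
grip_width: 1.0
```

{"method": "servo_tool", "body": {
  "plan": [
    [0,0,0,0,0,0,0.5],
    [0,0,0,0,0,0,1],
    [0,0,0,0,0,0,1],
    [0,0,0,0,0,0,1],
    [0,0,0,0,0,0,1]
  ],
  "force": 40
}}

```text
time_s: 8.8
tool_pos: [0.457, -0.1901, 0.024]
orientation: [[0.993, -0.12, 0.0], [-0.12, -0.993, 0.001], [0.0, -0.001, -1.0]]
contact_force: [-0.7, 4.8, 4.0]
grip_width: 0.555
```

```bash
python3 p.py 0.456 -0.191 0.10 -6.9 0 1; python3 -c "
from h import *
grab('wrist','w6')"
```

```text
t 8.8 p [ 0.457  -0.1901  0.024 ] yaw -6.87 tilt [0.0004 0.0005] F [-0.7  4.8  4. ] g 0.555 rot [-0.03 -0.02  0.03] n 2
[-0.02,-0.01,0.01,-0.0005,0.0005,-0.0380,1.0],
[-0.02,-0.01,0.01,-0.0005,0.0005,-0.0380,1.0],
```

View pics/w6.png

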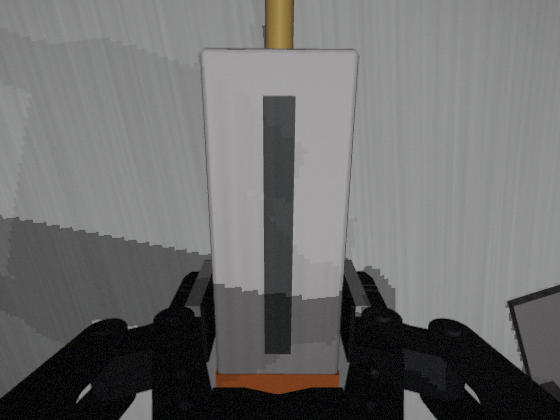

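{"method": "servo_tool", "body": {
  "plan": [
    [0,0,0,0,0,0,1],
    [0,0,0,0,0,-0.01,1],
    [0,0,0,0,0,-0.03,1],
    [0,0,0,0,0,-0.04,1],
    [0,0,0,0,0,-0.04,1]
  ],
  "force": 70
}}

```text
time_s: 9.35
tool_pos: [0.4562, -0.1905, 0.1452]
orientation: [[0.993, -0.12, -0.001], [-0.12, -0.993, 0.0], [-0.001, 0.0, -1.0]]
contact_force: [0.8, -0.9, -3.3]
grip_width: 0.543
```

```bash
python3 - <<'E'
from h import *
f=pickle.load(open('w6.pkl','rb'))
R=ray(f,[(357,51),(203,51),(218,373),(339,373)],.050)
T=np.array([.457,-.1901,.024]);a=np.radians(-6.87);x=np.array([np.cos(a),np.sin(a),0]);y=np.array([np.sin(a),-np.cos(a),0])
for r in R: print(r.round(4),'tool', ((r-T)@x).round(4),((r-T)@y).round(4))
W=cloud(f);print(np.nanmedian(W[150:250,220:255,2]),np.nanmedian(W[150:250,300:335,2]))
E
python3 p.py 0.488 0.02 0.2 -6.9 0 1
```

```text
[ 0.4918 -0.1055  0.05  ] tool 0.0245 -0.0882
[ 0.4468 -0.1001  0.05  ] tool -0.0209 -0.0882
[ 0.4316 -0.2156  0.05  ] tool -0.0222 0.0283
[ 0.4785 -0.2213  0.05  ] tool 0.0251 0.0284
0.049694613156191766 0.04969910711448076
t 9.35 p [ 0.4562 -0.1905  0.1452] yaw -6.91 tilt [-0.0012  0.    ] F [ 0.8 -0.9 -3.3] g 0.543 rot [ 0.01  0.07 -0.01] n 5
[0.00,0.01,-0.00,0.0012,-0.0426,-0.0110,1.0],
[0.00,0.01,-0.00,0.0012,-0.0426,-0.0110,1.0],
[0.00,0.01,-0.00,0.0012,-0.0426,-0.0110,1.0],
[0.00,0.01,-0.00,0.0012,-0.0426,-0.0110,1.0],
[0.00,0.01,-0.00,0.0013,-0.0426,-0.0110,1.0],
```

```bash
python3 p.py 0.398 0.069 0.19 -6.9 6 1
```

```text
t 9.35 p [ 0.4562 -0.1905  0.1452] yaw -6.91 tilt [-0.0012  0.    ] F [ 0.8 -0.9 -3.3] g 0.543 rot [ 0.01  0.07 -0.01] n 6
[0.00,0.01,-0.00,-0.0148,-0.0418,-0.0075,1.0],
[0.00,0.01,-0.00,-0.0148,-0.0418,-0.0075,1.0],
[0.00,0.01,-0.00,-0.0148,-0.0418,-0.0075,1.0],
[0.00,0.01,-0.00,-0.0148,-0.0418,-0.0075,1.0],
[0.00,0.01,-0.00,-0.0148,-0.0418,-0.0075,1.0],
[0.00,0.01,-0.00,-0.0148,-0.0418,-0.0075,1.0],
```

{"method": "servo_tool", "body": {
  "plan": [
    [0,0,0,-0.015,-0.042,-0.012,1],
    [0,0,0,-0.015,-0.042,-0.012,1],
    [0,0,0,-0.015,-0.042,-0.012,1],
    [0,0,0,-0.015,-0.042,-0.01,1],
    [0,0,0,-0.015,-0.042,0,1]
  ]
}}

```text
time_s: 9.85
tool_pos: [0.407, 0.0281, 0.1916]
orientation: [[0.993, -0.121, 0.002], [-0.121, -0.993, -0.0], [0.002, 0.0, -1.0]]
contact_force: [1.7, 0.8, -3.3]
grip_width: 0.545
```

{"method": "servo_tool", "body": {
  "plan": [
    [0,0,0,-0.014,-0.04,0,1],
    [0,0,0,0,0,0,1],
    [0,0,0,0,0,0,1],
    [0,0,0,0,0,0,1]
  ]
}}

```text
time_s: 10.25
tool_pos: [0.3985, 0.0676, 0.1898]
orientation: [[0.993, -0.121, -0.0], [-0.121, -0.993, -0.0], [-0.0, 0.001, -1.0]]
contact_force: [0.1, -0.6, -3.4]
grip_width: 0.55
```

```bash
python3 p.py 0.398 0.069 0.19 -6.9 6 1|head -1;  python3 -c "
from h import *
grab('wrist','w7');grab('top','t7')"
```

```text
t 10.25 p [0.3985 0.0676 0.1898] yaw -6.93 tilt [-0.0001 -0.0005] F [ 0.1 -0.6 -3.4] g 0.55 rot [ 0.03  0.   -0.03] n 6
```

View pics/w7.png

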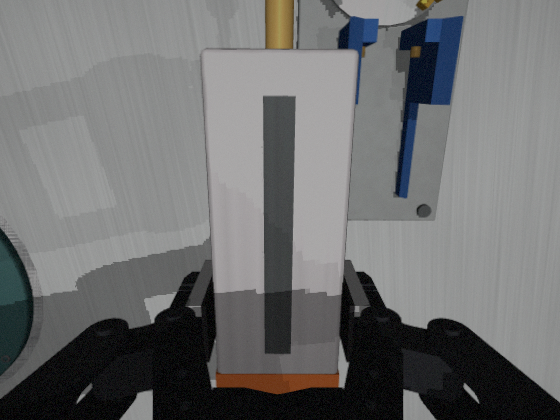

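View pics/t7.png

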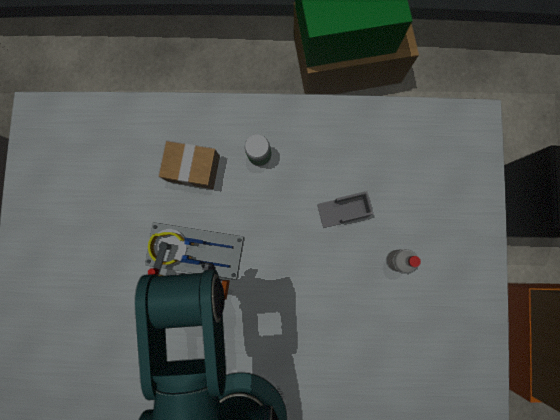

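Run:
```python
from h import *
f=pickle.load(open('w7.pkl','rb'))
cv2.imwrite('pics/w7c.png',cv2.resize(f['color'][0:110,330:475],None,fx=5,fy=5,interpolation=cv2.INTER_CUBIC))
cv2.imwrite('pics/w7d.png',cv2.resize(f['color'][95:230,330:475],None,fx=4,fy=4,interpolation=cv2.INTER_CUBIC))
```

```text
(no output)
```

View pics/w7c.png

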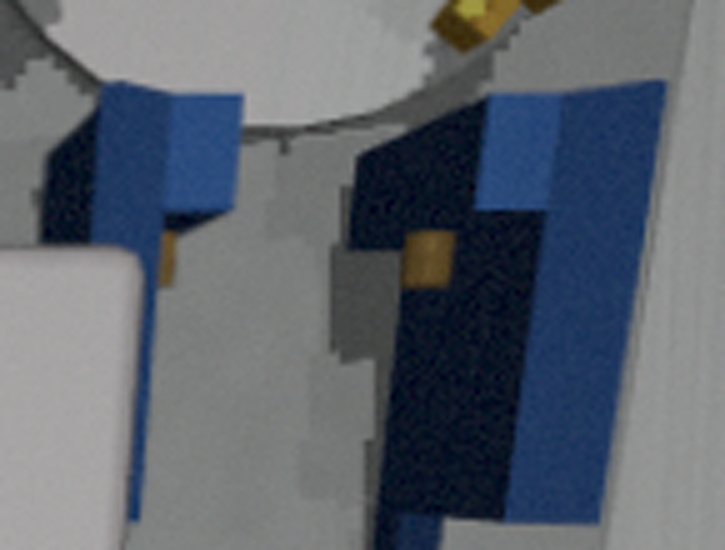

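View pics/w7d.png

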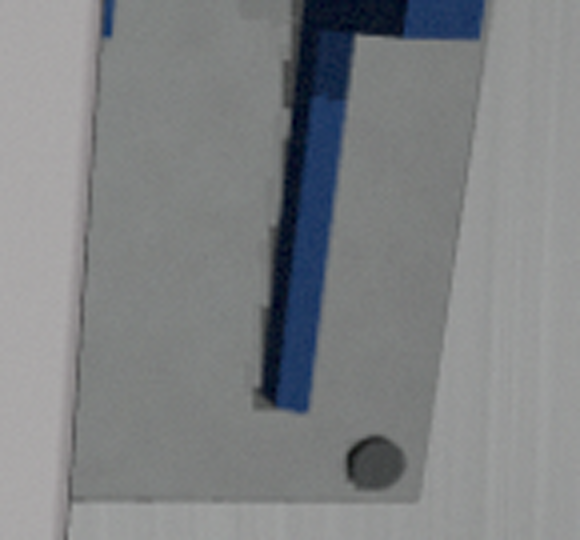

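```bash
cat > fit.py <<'E'
from h import *
from scipy.optimize import least_squares
def fitrack(f,obs,zsh=None):
    px=np.array([o[0] for o in obs],float);m=np.array([o[1] for o in obs],float)/1e3
    def X(p):
        c,s=np.cos(p[2]),np.sin(p[2]);return np.c_[p[0]+c*m[:,0]-s*m[:,1],p[1]+s*m[:,0]+c*m[:,1],m[:,2]]
    r=least_squares(lambda p:(proj(f,X(p))-px).ravel(),[.498,.232,np.radians(-96.9)],loss='soft_l1')
    print('rack',r.x[:2].round(4),np.degrees(r.x[2]).round(2));print((proj(f,X(r.x))-px).round(1).tolist());return r.x
E
python3 - <<'E'
from fit import *
f=pickle.load(open('w7.pkl','rb'));W=cloud(f)
for n,(u,v) in dict(shR=(433,30),lipR=(450,50),lipR2=(445,90),shL=(371,30),lipL=(356,25),plate=(390,120),tableR=(500,150)).items(): print(n,W[v,u].round(4))
obs=[((463,16),(58,38,74)),((450,104.4),(112,38,74)),((350.6,16.6),(58,-38,74)),((434.5,220),(219,66,12)),((407,197.5),(192,33,28))]
p=fitrack(f,obs)
c,s=np.cos(p[2]),np.sin(p[2]);u=np.array([c,s,0]);v=np.array([-s,c,0]);o=np.array([*p[:2],0])
Rl=ray(f,[(357,51),(203,51),(218,373),(339,373)],.2157)
for r in Rl: print('rail corner in rack',(r-o)@u*1e3,(r-o)@v*1e3)
T=np.array([.3985,.0676,.19]);print('tcp',(T-o)@u*1e3,(T-o)@v*1e3)
E
```

```text
shR [0.515  0.1682 0.0667]
lipR [0.5243 0.1544 0.0713]
lipR2 [0.5213 0.1297 0.0724]
shL [0.4753 0.1737 0.0643]
lipL [0.4637 0.1768 0.0731]
plate [0.5016 0.1075 0.0123]
tableR [0.6016 0.0674 0.0019]
rack [0.5001 0.2356] -96.79
[[0.8, -0.8], [0.6, 0.1], [-7.6, 0.1], [-0.6, 0.7], [0.3, 0.4]]
rail corner in rack 90.62676931230921 -56.363047324435364
rail corner in rack 90.50893893289849 -101.71275154593364
rail corner in rack 207.17008380242086 -103.3580602118713
rail corner in rack 207.3053888805453 -55.97821529473748
tcp 178.83097943082643 -81.04702495010615
```

Run:
```python
from fit import *
f=pickle.load(open('w7.pkl','rb'));W=cloud(f)
def md(a,b,c,d): 
    # crop coords
    return np.nanmedian(W[int(b/5):int(d/5)+1,330+int(a/5):330+int(c/5)+1,2]).round(4)
print('shR',md(500,110,540,195),'shL',md(180,110,225,195),'lipR rows',[md(575,y,635-(y/10),y+20) for y in(120,250,400,480)],'lipL',md(115,100,150,230))
# lip profile across
for row in (40,60): print([ (c,round(float(W[row,c,2]),4)) for c in range(428,460,2)])
for z in (64,66,68):
  obs=[((427.4,19),(58,16,z)),((378.6,19),(58,-16,z)),((377,42),(72,-16,z)),((425,42),(72,16,z)),((434.5,220),(219,66,12)),((407,197.5),(192,33,28))]
  p=fitrack(f,obs)
```

```text
shR 0.0658 shL 0.0656 lipR rows [np.float64(0.0702), np.float64(0.0709), np.float64(0.0729), np.float64(0.0732)] lipL 0.071
[(428, 0.065), (430, 0.065), (432, 0.0655), (434, 0.0654), (436, 0.0648), (438, 0.0654), (440, 0.0648), (442, 0.0661), (444, 0.0685), (446, 0.068), (448, 0.0698), (450, 0.0703), (452, 0.0723), (454, 0.0734), (456, 0.0726), (458, 0.0736)]
[(428, 0.0511), (430, 0.0551), (432, 0.0589), (434, 0.0624), (436, 0.0665), (438, 0.0666), (440, 0.0675), (442, 0.0685), (444, 0.0686), (446, 0.0709), (448, 0.0708), (450, 0.0722), (452, 0.0733), (454, 0.0741), (456, 0.0727), (458, 0.0115)]
rack [0.5044 0.2353] -97.76
[[0.1, -0.3], [0.2, -0.6], [-0.4, -0.3], [-0.6, 0.1], [-0.1, 1.5], [1.4, 0.8]]
rack [0.5035 0.2351] -97.54
[[0.3, -0.5], [0.0, -0.6], [-0.6, -0.1], [-0.4, 0.1], [-0.1, 1.6], [1.2, 0.9]]
rack [0.5026 0.235 ] -97.32
[[0.5, -0.7], [-0.2, -0.6], [-0.7, 0.1], [-0.1, 0.1], [-0.1, 1.6], [1.1, 1.1]]
```

Run:
```python
from h import *
from scipy.optimize import least_squares
f=pickle.load(open('w7.pkl','rb'))
pts=[((427.4,19),(58,16,66)),((378.6,19),(58,-16,66)),((377,42),(72,-16,66)),((425,42),(72,16,66)),((434.5,220),(219,66,12)),((407,197.5),(192,33,28)),((399,197),(192,25.5,28)),((350.5,219.7),(219,None,12))]
lin=[((451.3,100),(66,12)),((443,160),(66,12)),((416.3,120),(33,28)),((411.6,158.7),(33,28)),((408,119.5),(25.5,28)),((403.5,158.2),(25.5,28))]
def res(p,full=False):
    c,s=np.cos(p[2]),np.sin(p[2]);u=np.array([c,s,0]);v=np.array([-s,c,0]);o=np.array([*p[:2],0]);e=[]
    def loc(px,z): r=ray(f,[px],z/1e3)[0]-o; return r@u*1e3,r@v*1e3
    for px,(X,Y,z) in pts:
        a,b=loc(px,z); e.append(a-X); e.append(b-Y if Y is not None else 0)
    for px,(Y,z) in lin: e.append(loc(px,z)[1]-Y)
    return np.array(e)
r=least_squares(res,[.5,.235,np.radians(-97)],loss='soft_l1');p=r.x
print(p[:2].round(4),np.degrees(p[2]).round(3),res(p).round(1))
c,s=np.cos(p[2]),np.sin(p[2]);u=np.array([c,s,0]);v=np.array([-s,c,0]);o=np.array([*p[:2],0])
Rl=ray(f,[(357,51),(203,51),(218,373),(339,373)],.2157)
for q in Rl: print('rail corner in rack',(q-o)@u*1e3,(q-o)@v*1e3)
T=np.array([.3985,.0676,.19]);print('tcp',(T-o)@u*1e3,(T-o)@v*1e3)
```

```text
[0.5033 0.2357] -97.693 [ 0.8  0.3  0.9  0.5  0.6  0.8  0.4  0.7 -1.2  0.7 -0.4 -0.4 -0.8  0.2
 -0.4  0.  -1.1 -0.  -1.  -0.7 -0.3 -0. ]
rail corner in rack 92.0100231370519 -58.047856682873565
rail corner in rack 92.60349492534816 -103.39383057485415
rail corner in rack 209.27609522773284 -103.20916451440745
rail corner in rack 208.66825423622075 -55.83302557121308
tcp 180.59053928341635 -81.34535855109583
```

```bash
python3 p.py 0.4774 0.062 0.125 -7.4 4 1
```

```text
t 10.35 p [0.3987 0.0673 0.1897] yaw -7.0 tilt [-0.0003 -0.0003] F [-0.3 -0.1 -3. ] g 0.545 rot [0.02 0.02 0.4 ] n 4
[0.00,0.00,0.10,0.0197,-0.0011,0.0162,1.0],
[0.00,0.00,0.10,0.0197,-0.0011,0.0162,1.0],
[0.00,0.00,0.10,0.0197,-0.0012,0.0162,1.0],
[0.00,0.00,0.10,0.0197,-0.0012,0.0162,1.0],
```

{"method": "servo_tool", "body": {
  "plan": [
    [0,0,0.4,0.02,-0.001,0.01,1],
    [0,0,0,0.02,-0.001,0.015,1],
    [0,0,0,0.02,-0.001,0.02,1],
    [0,0,0,0.019,-0.001,0.02,1],
    [0,0,0,0,0,0,1]
  ]
}}

```text
time_s: 10.85
tool_pos: [0.4777, 0.0609, 0.1216]
orientation: [[0.992, -0.129, -0.005], [-0.129, -0.992, -0.001], [-0.004, 0.001, -1.0]]
contact_force: [-0.6, -0.5, -3.8]
grip_width: 0.549
```

{"method": "servo_tool", "body": {
  "plan": [
    [0,0,0,0,0,0,1],
    [0,0,0,0,0,0,1]
  ]
}}

```text
time_s: 11.05
tool_pos: [0.4774, 0.0619, 0.1256]
orientation: [[0.992, -0.128, 0.001], [-0.128, -0.992, 0.0], [0.001, -0.0, -1.0]]
contact_force: [0.3, 0.9, -2.6]
grip_width: 0.548
```

```bash
python3 p.py 0.4774 0.062 0.125 -7.4 4 1|head -1;  python3 -c "
from h import *
f=grab('wrist','w8');grab('side','s8')
cv2.imwrite('pics/w8c.png',cv2.resize(f['color'][0:200,180:380],None,fx=3,fy=3,interpolation=cv2.INTER_CUBIC))
"
```

```text
t 11.05 p [0.4774 0.0619 0.1256] yaw -7.35 tilt [0.0008 0.    ] F [ 0.3  0.9 -2.6] g 0.548 rot [-0.01 -0.04  0.05] n 4
```

View pics/w8c.png

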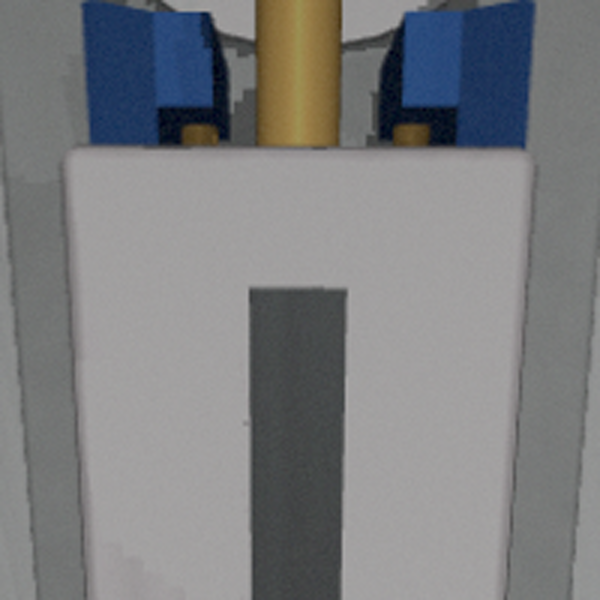

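View pics/s8.png

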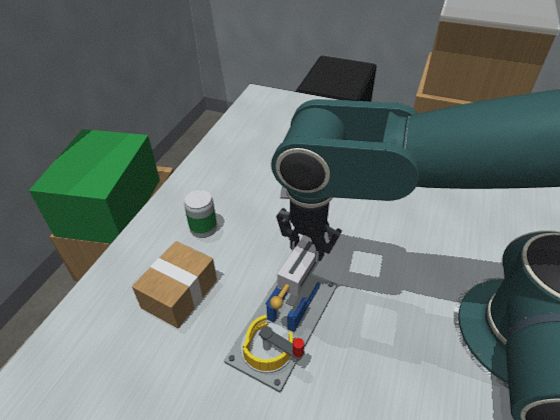

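Run:
```python
from h import *
f=pickle.load(open('w8.pkl','rb'))
T=np.array([.4774,.0619,.1256]);a=np.radians(-7.35);x=np.array([np.cos(a),np.sin(a),0]);y=np.array([np.sin(a),-np.cos(a),0])
def t(px,z): r=ray(f,[px],z)[0]-T; return ((r@x)*1e3).round(1),((r@y)*1e3).round(1)
print('rail front L,R',t((203,50.5),.1513),t((357,50.5),.1513))
for n,u,v,z in [('shL72',180+210/3,107/3,.066),('shR72',180+405/3,107/3,.066),('shL58',180+205/3,11/3,.066),('shR58',180+408/3,11/3,.066),('lipLout',180+84/3,2/3,.074),('lipRout',180+535/3,2/3,.074)]: print(n,t((u,v),z))
```

```text
rail front L,R (np.float64(-21.0), np.float64(-88.3)) (np.float64(24.5), np.float64(-88.3))
shL72 (np.float64(-12.7), np.float64(-103.0))
shR72 (np.float64(20.1), np.float64(-103.0))
shL58 (np.float64(-13.2), np.float64(-117.3))
shR58 (np.float64(20.1), np.float64(-117.3))
lipLout (np.float64(-31.6), np.float64(-116.9))
lipRout (np.float64(39.2), np.float64(-116.8))
```

{"method": "servo_tool", "body": {
  "plan": [
    [0,0,0,0.0017,0.001,0.01,1],
    [0,0,0,0,0,0.01,1],
    [0,0,0,0,0,0.005,1],
    [0,0,0,0,0,0,1],
    [0,0,0,0,0,0,1]
  ]
}}

```text
time_s: 11.65
tool_pos: [0.4789, 0.0612, 0.0997]
orientation: [[0.992, -0.127, -0.0], [-0.127, -0.992, -0.0], [-0.0, 0.0, -1.0]]
contact_force: [-0.1, 0.5, -3.1]
grip_width: 0.544
```

```bash
python3 p.py 0.479 0.061 0.1 -7.4 4 1|head -1;  python3 -c "
from h import *
f=grab('wrist','w9')
cv2.imwrite('pics/w9c.png',cv2.resize(f['color'][0:200,180:380],None,fx=3,fy=3,interpolation=cv2.INTER_CUBIC))
"
```

```text
t 11.65 p [0.4789 0.0612 0.0997] yaw -7.3 tilt [-0.0003 -0.0001] F [-0.1  0.5 -3.1] g 0.544 rot [0.01 0.02 0.1 ] n 4
```

View pics/w9c.png

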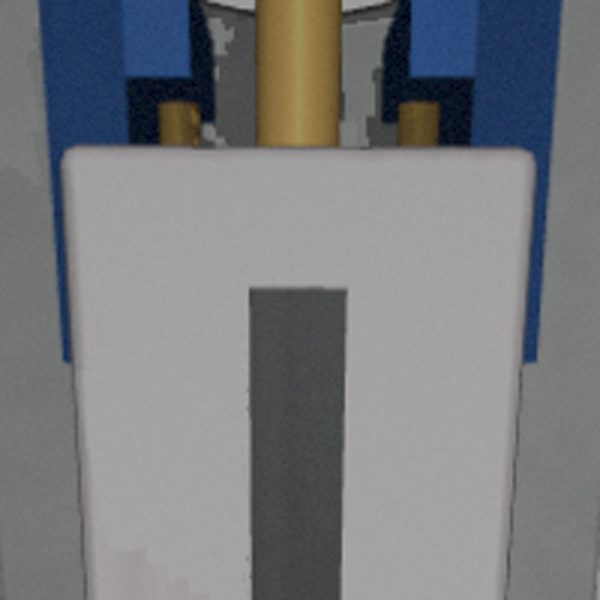

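{"method": "servo_tool", "body": {
  "plan": [
    [0,0,0,0.0003,0,0.004,1],
    [0,0,0,0,0,0.005,1],
    [0,0,0,0,0,0.005,1],
    [0,0,0,0,0,0.005,1],
    [0,0,0,0,0,0,1]
  ]
}}

```text
time_s: 12.2
tool_pos: [0.4788, 0.061, 0.0798]
orientation: [[0.992, -0.127, -0.001], [-0.127, -0.992, -0.0], [-0.001, 0.0, -1.0]]
contact_force: [-0.3, 0.1, -3.4]
grip_width: 0.547
```

{"method": "servo_tool", "body": {
  "plan": [
    [0,0,0,0,0,0.008,1],
    [0,0,0,0,0,0.008,1],
    [0,0,0,0,0,0.008,1],
    [0,0,0,0,0,0.008,1],
    [0,0,0,0,0,0,1]
  ]
}}

```text
time_s: 12.7
tool_pos: [0.4786, 0.061, 0.0473]
orientation: [[0.992, -0.127, -0.002], [-0.127, -0.992, -0.0], [-0.002, 0.0, -1.0]]
contact_force: [-0.5, -0.5, -3.1]
grip_width: 0.548
```

{"method": "servo_tool", "body": {
  "plan": [
    [0,0,0,0,0,0.004,1],
    [0,0,0,0,0,0.004,1],
    [0,0,0,0,0,0.0015,1],
    [0,0,0,0,0,0,1]
  ]
}}

```text
time_s: 13.1
tool_pos: [0.4792, 0.0611, 0.0391]
orientation: [[0.992, -0.127, -0.0], [-0.127, -0.992, -0.0], [-0.0, 0.0, -1.0]]
contact_force: [-0.5, -0.1, -3.3]
grip_width: 0.546
```

{"method": "servo_tool", "body": {
  "plan": [
    [0,0,0,0,0,0.001,1],
    [0,0,0,0,0,0.001,1],
    [0,0,0,0,0,0.001,1],
    [0,0,0,0,0,0,1]
  ]
}}

```text
time_s: 13.5
tool_pos: [0.4793, 0.0611, 0.0363]
orientation: [[0.992, -0.127, 0.0], [-0.127, -0.992, 0.0], [0.0, -0.0, -1.0]]
contact_force: [-0.3, 0.3, -2.6]
grip_width: 0.548
```

```bash
python3 p.py 0.479 0.061 0.1 -7.4 4 1|head -1;  python3 -c "
from h import *
f=grab('wrist','w10');s=grab('side','s10')
a=cv2.resize(f['color'][0:200,180:380],None,fx=2,fy=2,interpolation=cv2.INTER_CUBIC);b=cv2.resize(s['color'][230:390,210:350],None,fx=2.5,fy=2.5,interpolation=cv2.INTER_CUBIC)
cv2.imwrite('pics/w10c.png',np.hstack([a,b]))
"
```

```text
t 13.5 p [0.4793 0.0611 0.0363] yaw -7.3 tilt [0.0001 0.0001] F [-0.3  0.3 -2.6] g 0.548 rot [-0.  -0.   0.1] n 4
```

View pics/w10c.png

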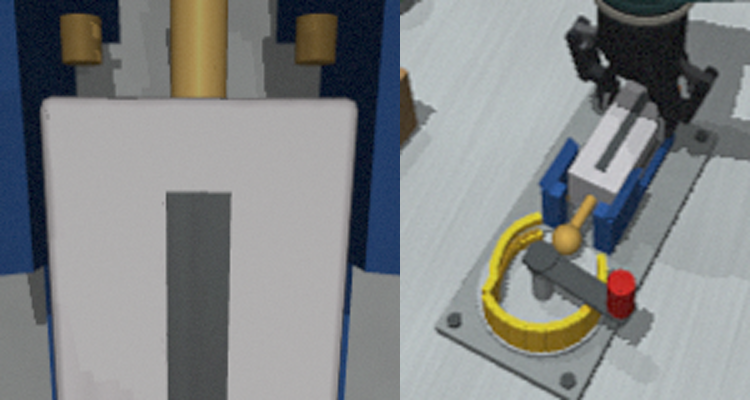

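{"method": "servo_tool", "body": {
  "plan": [
    [0,0,0,0,0,0.0006,1],
    [0,0,0,0,0,0,1]
  ]
}}

```text
time_s: 13.8
tool_pos: [0.4794, 0.0611, 0.0362]
orientation: [[0.992, -0.127, 0.0], [-0.127, -0.992, 0.0], [0.0, -0.0, -1.0]]
contact_force: [-2.0, -0.9, 3.5]
grip_width: 0.548
```

{"method": "servo_tool", "body": {
  "plan": [
    [0,0,0,0,-0.002,0,1],
    [0,0,0,0,-0.002,0,1],
    [0,0,0,0,-0.001,0,1],
    [0,0,0,0,0,0,1]
  ]
}}

```text
time_s: 14.2
tool_pos: [0.4803, 0.0662, 0.0362]
orientation: [[0.992, -0.127, 0.001], [-0.127, -0.992, -0.0], [0.001, -0.0, -1.0]]
contact_force: [-0.6, -1.3, 4.6]
grip_width: 0.548
```

{"method": "servo_tool", "body": {
  "plan": [
    [0,0,0,0,-0.001,0,1],
    [0,0,0,0,-0.001,0,1],
    [0,0,0,0,0,0,1]
  ]
}}

```text
time_s: 14.5
tool_pos: [0.4805, 0.0682, 0.0362]
orientation: [[0.992, -0.127, 0.001], [-0.127, -0.992, -0.0], [0.001, -0.0, -1.0]]
contact_force: [0.3, -2.4, 5.9]
grip_width: 0.551
```

{"method": "servo_tool", "body": {
  "plan": [
    [0,0,0,0,-0.001,0,1],
    [0,0,0,0,0,0,1]
  ]
}}

```text
time_s: 14.7
tool_pos: [0.4807, 0.0691, 0.0362]
orientation: [[0.992, -0.127, 0.001], [-0.127, -0.992, -0.0], [0.001, 0.0, -1.0]]
contact_force: [-0.5, -3.4, 5.9]
grip_width: 0.548
```

{"method": "servo_tool", "body": {
  "plan": [
    [0,0,0,0,-0.001,0,1],
    [0,0,0,0,0,0,1]
  ]
}}

```text
time_s: 14.9
tool_pos: [0.4808, 0.0699, 0.0362]
orientation: [[0.992, -0.127, 0.001], [-0.127, -0.992, -0.001], [0.001, 0.001, -1.0]]
contact_force: [-1.5, -3.4, 5.9]
grip_width: 0.552
```

{"method": "servo_tool", "body": {
  "plan": [
    [0,0,0,0,-0.001,0,1],
    [0,0,0,0,0,0,1]
  ]
}}

```text
time_s: 15.1
tool_pos: [0.4809, 0.0708, 0.0361]
orientation: [[0.992, -0.127, 0.001], [-0.127, -0.992, -0.001], [0.001, 0.001, -1.0]]
contact_force: [-0.2, -6.0, 6.4]
grip_width: 0.545
```

```bash
python3 p.py 0.479 0.061 0.1 -7.4 4 1|head -1;  python3 -c "
from h import *
f=grab('wrist','w11');s=grab('side','s11')
a=cv2.resize(f['color'][0:200,180:380],None,fx=2,fy=2,interpolation=cv2.INTER_CUBIC);b=cv2.resize(s['color'][230:390,210:350],None,fx=2.5,fy=2.5,interpolation=cv2.INTER_CUBIC)
cv2.imwrite('pics/w11c.png',np.hstack([a,b]))
"
```

```text
t 15.1 p [0.4809 0.0708 0.0361] yaw -7.3 tilt [ 0.0008 -0.0008] F [-0.2 -6.   6.4] g 0.545 rot [ 0.04 -0.05  0.1 ] n 4
```

View pics/w11c.png

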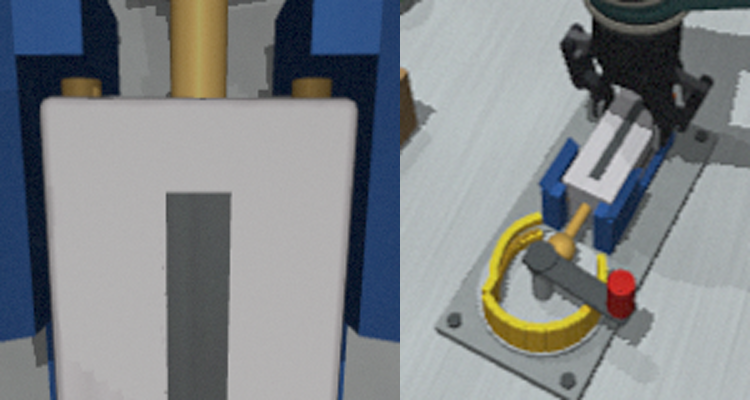

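{"method": "servo_tool", "body": {
  "plan": [
    [0,0,0,0,0,0,0.3],
    [0,0,0,0,0,0,0],
    [0,0,0,0,0,0,0],
    [0,0,0,0,0,0,0],
    [0,0,0,0,0,-0.01,0]
  ]
}}

```text
time_s: 15.7
tool_pos: [0.4798, 0.071, 0.0449]
orientation: [[0.992, -0.127, -0.002], [-0.127, -0.992, -0.0], [-0.002, 0.0, -1.0]]
contact_force: [-0.6, 0.4, -0.2]
grip_width: 1.002
```

{"method": "servo_tool", "body": {
  "plan": [
    [0,0,0,0,0,-0.03,0],
    [0,0,0,0,0,-0.04,0],
    [0,0,0,0,0,-0.04,0],
    [0,0,0,0,0,-0.03,0],
    [0,0,0,0,0,0,0]
  ]
}}

```text
time_s: 16.2
tool_pos: [0.4819, 0.0712, 0.1911]
orientation: [[0.992, -0.127, 0.007], [-0.127, -0.992, 0.001], [0.007, -0.002, -1.0]]
contact_force: [0.9, 0.0, -0.5]
grip_width: 1.005
```

```bash
python3 p.py 0.479 0.061 0.18 -7.4 4 0|head -1;  python3 -c "
from h import *
f=grab('wrist','w12');s=grab('side','s12')
b=cv2.resize(s['color'][230:390,210:350],None,fx=2.5,fy=2.5,interpolation=cv2.INTER_CUBIC)
cv2.imwrite('pics/s12c.png',b)
"
```

```text
t 16.2 p [0.4819 0.0712 0.1911] yaw -7.3 tilt [0.0069 0.0007] F [ 0.9  0.  -0.5] g 1.005 rot [-0.09 -0.38  0.1 ] n 4
```

View pics/w12.png

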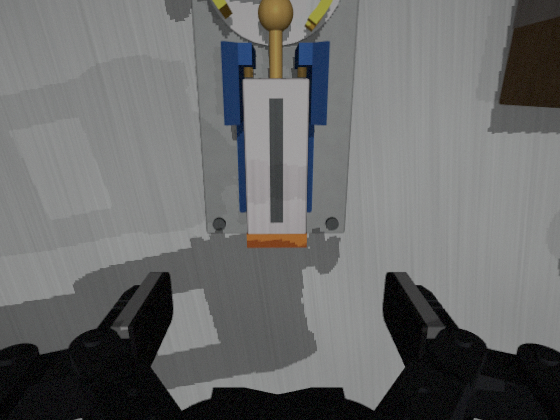

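View pics/s12c.png

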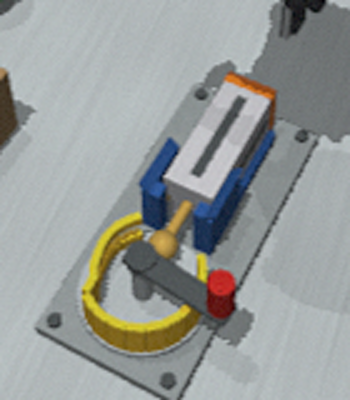

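```bash
python3 p.py 0.430 0.256 0.18 33 5 0
```

```text
t 16.3 p [0.4806 0.071  0.1865] yaw -7.3 tilt [0.0014 0.0002] F [-0.5  0.3 -0.7] g 1.0 rot [ 1.00e-02 -8.00e-02 -4.03e+01] n 5
[0.00,-0.02,-8.06,-0.0147,-0.0354,0.0013,0.0],
[0.00,-0.02,-8.06,-0.0096,-0.0371,0.0013,0.0],
[0.00,-0.02,-8.06,-0.0043,-0.0381,0.0013,0.0],
[0.00,-0.02,-8.06,0.0010,-0.0383,0.0013,0.0],
[0.00,-0.02,-8.06,0.0064,-0.0378,0.0013,0.0],
```

{"method": "servo_tool", "body": {
  "plan": [
    [0,0,-8,-0.015,-0.035,0,0],
    [0,0,-8,-0.01,-0.037,0,0],
    [0,0,-8,-0.004,-0.038,0,0],
    [0,0,-8,0.001,-0.038,0,0],
    [0,0,-8,0.006,-0.038,0,0]
  ]
}}

```text
time_s: 16.8
tool_pos: [0.4285, 0.2564, 0.1845]
orientation: [[0.838, 0.545, -0.001], [0.545, -0.838, -0.001], [-0.002, -0.0, -1.0]]
contact_force: [1.0, -0.9, 0.6]
grip_width: 1.001
```

{"method": "servo_tool", "body": {
  "plan": [
    [0,0,0,0,0,0,0],
    [0,0,0,0,0,0,0],
    [0,0,0,0,0,0,0]
  ]
}}

```text
time_s: 17.1
tool_pos: [0.4295, 0.2545, 0.185]
orientation: [[0.842, 0.539, -0.001], [0.539, -0.842, -0.001], [-0.001, 0.0, -1.0]]
contact_force: [-0.2, -0.6, 0.5]
grip_width: 0.997
```

```bash
python3 p.py 0.430 0.256 0.18 33 5 0;  python3 -c "
from h import *
f=grab('wrist','w13')
W=cloud(f);hsv=cv2.cvtColor(f['color'],cv2.COLOR_BGR2HSV)
k=((hsv[...,0]<7)|(hsv[...,0]>174))&(hsv[...,1]>140)&(hsv[...,2]>50)&(W[...,2]>.107)
ys,xs=np.nonzero(k);print(xs.mean(),ys.mean(),len(xs),ray(f,[(xs.mean(),ys.mean())],.112),W[k].mean(0))
"
```

```text
t 17.1 p [0.4295 0.2545 0.185 ] yaw 32.61 tilt [-0.001  -0.0008] F [-0.2 -0.6  0.5] g 0.997 rot [ 0.01  0.07 -0.39] n 5
[0.00,0.01,-0.08,0.0002,-0.0002,0.0010,0.0],
[0.00,0.01,-0.08,0.0002,-0.0002,0.0010,0.0],
[0.00,0.01,-0.08,0.0002,-0.0002,0.0010,0.0],
[0.00,0.01,-0.08,0.0002,-0.0002,0.0010,0.0],
[0.00,0.01,-0.08,0.0002,-0.0002,0.0010,0.0],
276.2968568102445 218.128055878929 859 [[0.42952491 0.25421581 0.112     ]] [0.42964917 0.25401649 0.11143215]
```

View pics/w13.png

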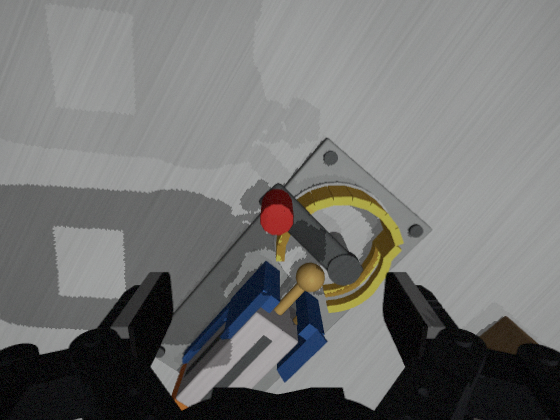

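{"method": "servo_tool", "body": {
  "plan": [
    [0,0,0,-0.001,0,0.03,0],
    [0,0,0,0,0,0.03,0],
    [0,0,0,0,0,0.025,0],
    [0,0,0,0,0,0.015,0],
    [0,0,0,0,0,0,0]
  ]
}}

```text
time_s: 17.65
tool_pos: [0.4282, 0.2536, 0.0839]
orientation: [[0.842, 0.539, -0.003], [0.539, -0.842, -0.001], [-0.003, -0.0, -1.0]]
contact_force: [0.1, 0.7, -0.2]
grip_width: 1.001
```

{"method": "servo_tool", "body": {
  "plan": [
    [0,0,0,0,0,0.003,0],
    [0,0,0,0,0,0,0.5],
    [0,0,0,0,0,0,0.65]
  ]
}}

```text
time_s: 17.95
tool_pos: [0.4291, 0.2548, 0.0837]
orientation: [[0.842, 0.54, 0.001], [0.54, -0.842, 0.001], [0.001, 0.0, -1.0]]
contact_force: [-0.5, -0.3, 0.1]
grip_width: 0.696
```

```bash
python3 p.py 0.430 0.256 0.081 33 5 0|head -1;  python3 -c "
from h import *
f=grab('wrist','w14')"
```

```text
t 17.95 p [0.4291 0.2548 0.0837] yaw 32.69 tilt [0.0013 0.0007] F [-0.5 -0.3  0.1] g 0.696 rot [ 0.01 -0.08 -0.31] n 5
```

View pics/w14.png

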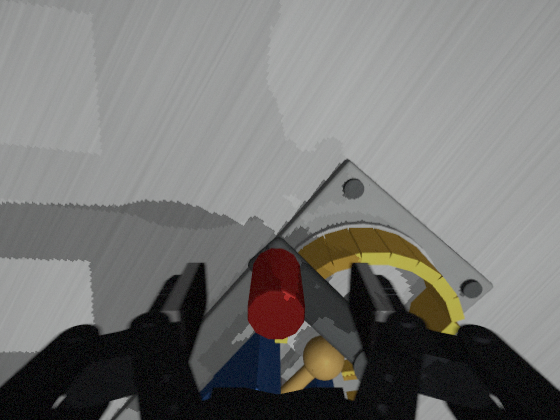

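{"method": "servo_tool", "body": {
  "plan": [
    [0,0,0,0,0,0.002,0.7],
    [0,0,0,0,0,0,1],
    [0,0,0,0,0,0,1],
    [0,0,0,0,0,0,1],
    [0,0,0,0,0,0,1]
  ],
  "force": 40
}}

```text
time_s: 18.5
tool_pos: [0.4286, 0.2547, 0.0808]
orientation: [[0.841, 0.54, -0.0], [0.54, -0.841, 0.0], [-0.0, -0.0, -1.0]]
contact_force: [-3.4, 0.1, 3.7]
grip_width: 0.247
```

{"method": "servo_tool", "body": {
  "plan": [
    [0,0,0,0,0,0,1],
    [0,0,0,0,0,0,1]
  ]
}}

```text
time_s: 18.7
tool_pos: [0.4286, 0.2547, 0.0808]
orientation: [[0.842, 0.54, -0.0], [0.54, -0.842, 0.0], [-0.0, -0.0, -1.0]]
contact_force: [-3.9, 0.6, 5.5]
grip_width: 0.241
```

```bash
cat > arc.py <<'E'
from h import *
import sys
O=np.array([float(sys.argv[1]),float(sys.argv[2])]);dc=float(sys.argv[3]);n=int(sys.argv[4])
o=env.get_obs();p=np.array(o['tool_pos'])[:2];R=np.array(o['orientation'])
a=np.radians(-97.3);u=np.array([np.cos(a),np.sin(a)]);v=np.array([-u[1],u[0]])
d=p-O;c0=np.arctan2(-d@u,-d@v);print('t',o['time_s'],'cam',c0.round(3),'r',np.linalg.norm(d).round(4),'F',np.array(o['contact_force']).round(1),'z',o['tool_pos'][2],'yaw',yaw(R[:,0]))
rad=np.linalg.norm(d) if len(sys.argv)>5 else .075
prev=p
for i in range(1,n+1):
    c=c0+dc*i; q=O+.075*(-np.sin(c)*u-np.cos(c)*v)
    s=R.T@np.r_[q-prev,0];print(round(c,3),s[:2].round(4));prev=q
E
python3 arc.py .5011 .2357 .1 20
```

```text
t 18.7 cam 0.129 r 0.0749 F [-3.9  0.6  5.5] z 0.08081304676962413 yaw 32.698595779364275
0.229 [ 0.0057 -0.0049]
0.329 [ 0.0062 -0.0042]
0.429 [ 0.0066 -0.0036]
0.529 [ 0.0069 -0.0029]
0.629 [ 0.0072 -0.0022]
0.729 [ 0.0074 -0.0014]
0.829 [ 0.0075 -0.0007]
0.929 [0.0075 0.    ]
1.029 [0.0075 0.0008]
1.129 [0.0073 0.0015]
1.229 [0.0071 0.0023]
1.329 [0.0069 0.003 ]
1.429 [0.0066 0.0036]
1.529 [0.0062 0.0043]
1.629 [0.0057 0.0049]
1.729 [0.0052 0.0054]
1.829 [0.0046 0.0059]
1.929 [0.004  0.0063]
2.029 [0.0034 0.0067]
2.129 [0.0027 0.007 ]
```

{"method": "servo_tool", "body": {
  "plan": [
    [0,0,0,0.0057,-0.0049,0,1],
    [0,0,0,0.0062,-0.0042,0,1],
    [0,0,0,0.0066,-0.0036,0,1],
    [0,0,0,0.0069,-0.0029,0,1]
  ]
}}

```text
time_s: 19.1
tool_pos: [0.4417, 0.2822, 0.0808]
orientation: [[0.841, 0.54, -0.0], [0.54, -0.841, 0.001], [0.0, -0.001, -1.0]]
contact_force: [-3.1, 1.0, 5.2]
grip_width: 0.249
```

```bash
python3 arc.py .5011 .2357 .1 1
```

```text
t 19.1 cam 0.536 r 0.0754 F [-3.1  1.   5.2] z 0.08082740846241819 yaw 32.70786579600501
0.636 [ 0.0073 -0.0017]
```

{"method": "servo_tool", "body": {
  "plan": [
    [0,0,0,0.0073,-0.0019,0,1],
    [0,0,0,0.0074,-0.0014,0,1],
    [0,0,0,0.0075,-0.0007,0,1],
    [0,0,0,0.0075,0,0,1],
    [0,0,0,0.0075,0.0008,0,1]
  ]
}}

```text
time_s: 19.6
tool_pos: [0.4712, 0.3054, 0.0809]
orientation: [[0.841, 0.541, -0.001], [0.541, -0.841, 0.001], [0.0, -0.001, -1.0]]
contact_force: [-7.6, 5.0, 5.2]
grip_width: 0.243
```

```bash
python3 arc.py .5011 .2357 .1 5; python3 -c "
from h import *
f=grab('wrist','w15');s=grab('side','s15')
cv2.imwrite('pics/s15c.png',cv2.resize(s['color'][230:390,200:350],None,fx=3,fy=3,interpolation=cv2.INTER_CUBIC))"
```

```text
t 19.6 cam 1.039 r 0.0758 F [-7.6  5.   5.2] z 0.08085434718998938 yaw 32.723102950557504
1.139 [0.0072 0.0024]
1.239 [0.0071 0.0023]
1.339 [0.0069 0.003 ]
1.439 [0.0065 0.0037]
1.539 [0.0061 0.0043]
```

View pics/s15c.png

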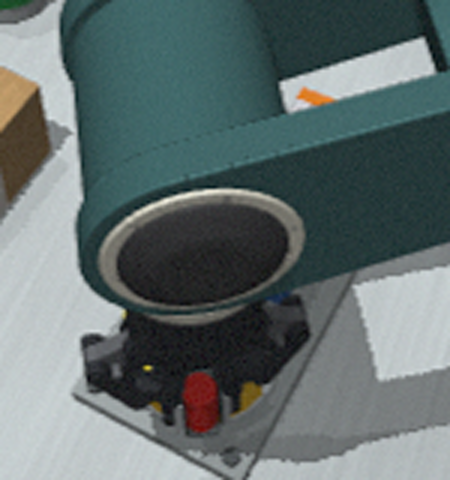

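View pics/w15.png

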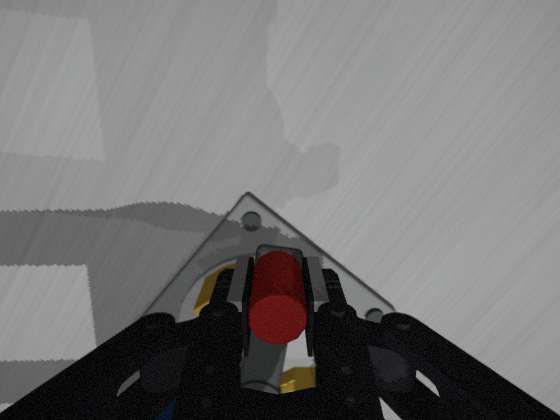

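{"method": "servo_tool", "body": {
  "plan": [
    [0,0,0,0.0072,0.0013,0,1],
    [0,0,0,0.0071,0.0022,0,1],
    [0,0,0,0.0069,0.003,0,1],
    [0,0,0,0.0065,0.0036,0,1],
    [0,0,0,0.0061,0.0042,0,1]
  ]
}}

```text
time_s: 20.2
tool_pos: [0.5073, 0.3115, 0.0809]
orientation: [[0.841, 0.541, -0.001], [0.541, -0.841, 0.001], [0.0, -0.002, -1.0]]
contact_force: [-9.0, 5.5, 5.8]
grip_width: 0.241
```

```bash
python3 arc.py .5009 .2362 .1 6
```

```text
t 20.2 cam 1.529 r 0.0756 F [-9.   5.5  5.8] z 0.0808514024392247 yaw 32.727321280530994
1.629 [0.0053 0.0053]
1.729 [0.0052 0.0054]
1.829 [0.0046 0.0059]
1.929 [0.004  0.0063]
2.029 [0.0034 0.0067]
2.129 [0.0027 0.007 ]
```

{"method": "servo_tool", "body": {
  "plan": [
    [0,0,0,0.0057,0.0048,0,1],
    [0,0,0,0.0052,0.0054,0,1],
    [0,0,0,0.0046,0.0059,0,1],
    [0,0,0,0,0,0,1]
  ]
}}

```text
time_s: 20.6
tool_pos: [0.5304, 0.306, 0.0809]
orientation: [[0.842, 0.54, 0.002], [0.54, -0.842, 0.001], [0.002, -0.0, -1.0]]
contact_force: [5.2, 5.3, 1.7]
grip_width: 0.249
```

```bash
python3 arc.py .5009 .2362 .05 5
```

```text
t 20.6 cam 1.843 r 0.0757 F [5.2 5.3 1.7] z 0.08093401502676675 yaw 32.69347945538193
1.893 [0.0014 0.0036]
1.943 [0.0019 0.0032]
1.993 [0.0017 0.0033]
2.043 [0.0015 0.0034]
2.093 [0.0014 0.0035]
```

{"method": "servo_tool", "body": {
  "plan": [
    [0,0,0,0.0021,0.0031,0,1],
    [0,0,0,0.0019,0.0032,0,1],
    [0,0,0,0,0,0,1]
  ]
}}

```text
time_s: 20.9
tool_pos: [0.5369, 0.3028, 0.0809]
orientation: [[0.841, 0.54, 0.002], [0.54, -0.841, 0.001], [0.002, -0.0, -1.0]]
contact_force: [4.0, 5.0, 1.5]
grip_width: 0.241
```

{"method": "servo_tool", "body": {
  "plan": [
    [0,0,0,0.0017,0.0033,0,1],
    [0,0,0,0,0,0,1]
  ]
}}

```text
time_s: 21.1
tool_pos: [0.5401, 0.301, 0.0809]
orientation: [[0.841, 0.54, 0.002], [0.54, -0.841, 0.001], [0.002, -0.0, -1.0]]
contact_force: [4.1, 4.8, 0.6]
grip_width: 0.248
```

```bash
python3 arc.py .5009 .2362 .05 5
```

```text
t 21.1 cam 1.988 r 0.0757 F [4.1 4.8 0.6] z 0.08091655327878294 yaw 32.70229618517914
2.038 [0.0009 0.0037]
2.088 [0.0014 0.0035]
2.138 [0.0012 0.0035]
2.188 [0.001  0.0036]
2.238 [0.0009 0.0037]
```

{"method": "servo_tool", "body": {
  "plan": [
    [0,0,0,0.0007,0.0015,0,1],
    [0,0,0,0,0,0,1]
  ]
}}

```text
time_s: 21.3
tool_pos: [0.541, 0.3004, 0.0809]
orientation: [[0.841, 0.54, 0.001], [0.54, -0.841, 0.002], [0.002, -0.001, -1.0]]
contact_force: [0.3, 7.5, 2.2]
grip_width: 0.245
```

{"method": "servo_tool", "body": {
  "plan": [
    [0,0,0,0.0007,0.0015,0,1],
    [0,0,0,0,0,0,1]
  ]
}}

```text
time_s: 21.5
tool_pos: [0.5413, 0.3003, 0.0809]
orientation: [[0.841, 0.541, -0.001], [0.541, -0.841, 0.003], [0.0, -0.003, -1.0]]
contact_force: [-10.8, 13.1, 5.9]
grip_width: 0.245
```

{"method": "servo_tool", "body": {
  "plan": [
    [0,0,0,0.0005,0.001,0,1],
    [0,0,0,0,0,0,1]
  ]
}}

```text
time_s: 21.7
tool_pos: [0.5415, 0.3002, 0.0808]
orientation: [[0.841, 0.541, -0.003], [0.541, -0.841, 0.003], [-0.001, -0.005, -1.0]]
contact_force: [-16.9, 15.1, 8.5]
grip_width: 0.24
```

```bash
python3 arc.py .5009 .2362 .05 1
```

```text
t 21.7 cam 2.008 r 0.0758 F [-16.9  15.1   8.5] z 0.0807887470927245 yaw 32.75373290586521
2.058 [0.0008 0.0038]
```

{"method": "servo_tool", "body": {
  "plan": [
    [0,0,0,0,0,0,0.6],
    [0,0,0,0,0,0,0.4],
    [0,0,0,0,0,0,0.4],
    [0,0,0,0,0,-0.01,0.4],
    [0,0,0,0,0,-0.02,0.4]
  ]
}}

```text
time_s: 22.2
tool_pos: [0.5424, 0.2975, 0.1101]
orientation: [[0.842, 0.54, -0.002], [0.54, -0.842, -0.001], [-0.002, -0.0, -1.0]]
contact_force: [0.6, -0.2, -0.5]
grip_width: 0.603
```

{"method": "servo_tool", "body": {
  "plan": [
    [0,0,0,0,0,-0.03,0.4],
    [0,0,0,0,0,-0.03,0.4],
    [0,0,0,0,0,-0.03,0.4],
    [0,0,0,-0.02,0.03,-0.02,0.4],
    [0,0,0,-0.03,0.03,0,0.4]
  ]
}}

```text
time_s: 22.7
tool_pos: [0.5342, 0.2204, 0.2246]
orientation: [[0.841, 0.541, 0.005], [0.541, -0.841, 0.001], [0.005, 0.001, -1.0]]
contact_force: [0.8, -0.8, -0.6]
grip_width: 0.6
```

{"method": "servo_tool", "body": {
  "plan": [
    [0,0,0,-0.02,0.04,0,0.4],
    [0,0,0,-0.02,0.04,0,0.4],
    [0,0,0,0,0,0,0.4],
    [0,0,0,0,0,0,0.4]
  ]
}}

```text
time_s: 23.1
tool_pos: [0.543, 0.1307, 0.2215]
orientation: [[0.843, 0.538, 0.001], [0.538, -0.843, 0.0], [0.001, 0.0, -1.0]]
contact_force: [0.3, 0.3, 0.0]
grip_width: 0.602
```

```bash
python3 p.py 0.430 0.256 0.081 33 1 0|head -1;  python3 -c "
from h import *
f=grab('wrist','w16');s=grab('side','s16');t=grab('top','t16')
cv2.imwrite('pics/s16c.png',cv2.resize(s['color'][230:390,200:350],None,fx=3.5,fy=3.5,interpolation=cv2.INTER_CUBIC))"
```

```text
t 23.1 p [0.543  0.1307 0.2215] yaw 32.58 tilt [0.0009 0.0002] F [0.3 0.3 0. ] g 0.602 rot [ 0.02 -0.05 -0.42] n 1
```

View pics/s16c.png

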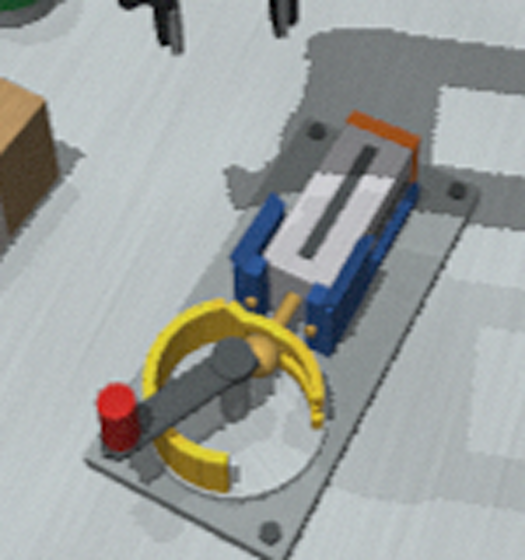

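View pics/w16.png

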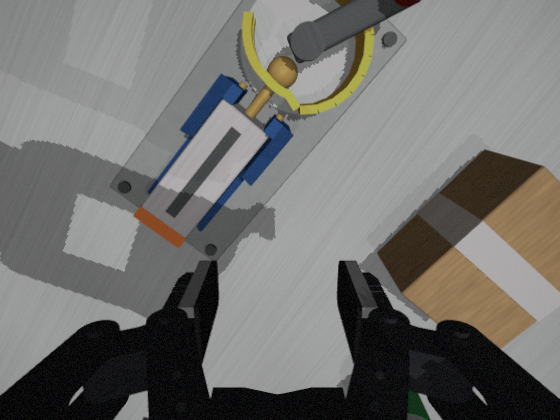

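View pics/t16.png

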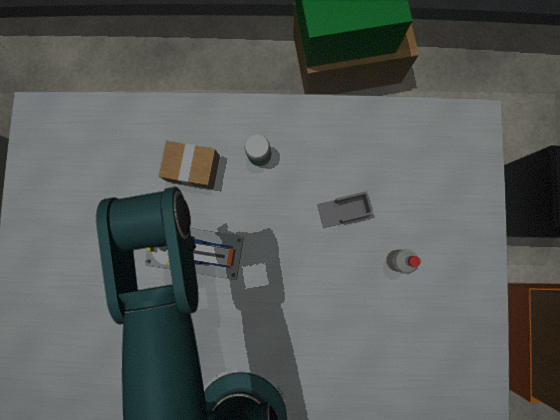

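```bash
python3 -c "
from h import *
f=pickle.load(open('w16.pkl','rb'))
cv2.imwrite('pics/w16c.png',cv2.resize(f['color'][60:270,100:300],None,fx=2.8,fy=2.8,interpolation=cv2.INTER_CUBIC))
s=pickle.load(open('s16.pkl','rb'));W=cloud(s);hsv=cv2.cvtColor(s['color'],cv2.COLOR_BGR2HSV)
k=((hsv[...,0]<7)|(hsv[...,0]>174))&(hsv[...,1]>140)&(hsv[...,2]>50)&(W[...,2]>.109)&(W[...,1]>0)&(W[...,2]<.14)
print('knob',W[k].mean(0),k.sum())
"
```

```text
knob [0.5405862  0.30114966 0.11258262] 93
```

View pics/w16c.png

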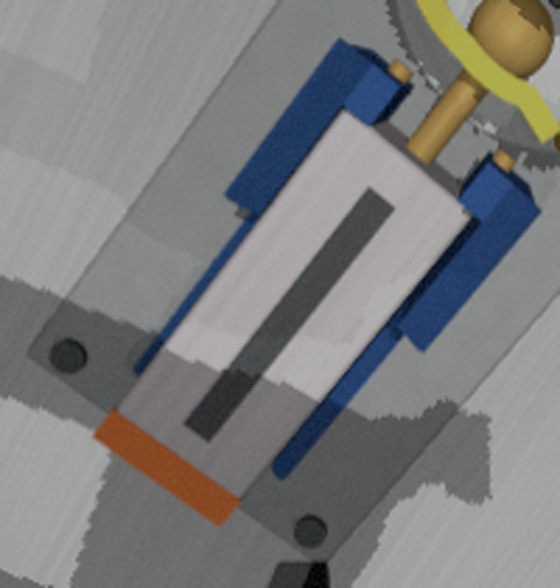

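```bash
python3 -c "
from bench import finish_job
print(finish_job())"
```

```text
the job is handed in; nothing more can be done
None
```

The shelf rail is locked in the rack foot: the cam is at its stop, and I handed the job in at about 23 s on the robot's clock, with the arm well clear.

- **Rail:** I lifted it out of the tray, set it down on free table and regrasped it nearer its tail. I lowered it into the socket about 15 mm out, with no contact force, then slid it towards the cam until it met the spring pins at about 6 N.
- **Cam:** I gripped the knob and swung it clockwise from about 0.13 rad to the stop. The position estimate there was 2.01 rad; the tool stopped advancing and the force rose to about 24 N. I then let go.

**Last checks:**
- In the side and wrist pictures the rail end sits against both blue shoulders, with no visible gap. The pins are pushed out behind the shoulders, and the ball head is held behind the cam wall.
- After release the side camera put the knob within about 1 mm of its stop position.
- In the last top view the bottle, tin and carton were where they started.

**One disagreement:** the top and wrist cameras differed by about 4 mm. I trusted the wrist view and centred the rail on the cheeks by eye before lowering it. I judged the final seat from the pictures and did not measure the rail's position.

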